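Turn a blackout cover over and close a seed tray with it

ROBOT

A 6-joint arm with a two-finger parallel gripper is mounted at the origin on the work surface. World frame = base frame: x ahead of the robot, y to its left, z up, the work surface at z = 0. Lengths are in m, angles in rad, forces in N, time in s.
With the tool pointing down it reaches from about 0.425 to 0.95 m from the base axis. Payload 14.7 kg.
Tool frame: the origin (TCP) lies midway between the tips of the shut fingers; the grasp point (between the pads) lies 19 mm behind it (ctrl.grip_depth is the distance from the TCP to the grasp point, in m); z points along the fingers, y is the line along which they close (so a half turn about z gives the same grasp; the last joint's range is limited). The gripper opens to 85 mm and grips with 20 to 120 N. Pads are 22 mm wide; open, the fingers measure 114 mm over their backs; the gripper's body (76 mm by 85 mm) begins 54 mm behind the grasp point. The pads swing forward as they close: fully open they stand 13 mm farther back than shut.
Start: joints at [1.137, 0.48, 1.596, -0, 1.065, -0.047], TCP at [0.245, 0.602, 0.231] pointing down, gripper open.
Joint ranges: [-2.75, 2.75], [-0.82, 2.05], [0.23, 2.67], [-1.56, 4.7], [0.09, 2.69], [-2.92, 2.92]. Speed limits (rad/s): [1.89, 1.89, 2.39, 3.01, 3.01, 3.01].

INTERFACE

Orientations are given as [roll, pitch, yaw] about the fixed x, y, z axes, in that order (R = Rz(yaw) Ry(pitch) Rx(roll)).
In Python, from plant import ctrl, cams gives the robot as it stands.
- The arm moves only by the tool apply_moves, never from a script. Its argument "plan" is a list of rows, each an object of numbers: "tx", "ty", "tz": the shift along the tool's x, y, z in cm; "ax", "ay", "az": the turn, a rotation vector about the tool's x, y, z in rad; "grip": the finger opening in cm, from 0 to 8.54. A call has 1 to 20 rows; each row shifts and turns the commanded pose from where the row before left it, along the tool's axes as they then stand; what a row does not reach is not made up. A row lasts 1/10 s, in which the tool goes at most 50 mm and 8.59 degrees, less where a joint would pass 70% of its speed; a pose out of reach is approached as far as the arm can. A call is refused whole if a number of a shift passes 5 or a number of a turn 0.15, either way. A call with a gripper value outside its range is refused whole. The fingers move at their own pace and stop on an object; "squeeze" is the grip in N (left out, the last holds). Time passes only in rows, so rows that do not move let the fingers close. It gives the time, the measured TCP pose, the force, the opening and the grip force at its end, in the units of the state.
- ctrl.observe(): the state, without advancing time (a new reading comes with each control period).
- cams.grab_frame(name): name is "scene" or "top"; returns a dict with "color" (400x640x3 uint8, red, green, blue), "z_map" (400x640 float32, m along the optical axis (not along the pixel's ray), 0 where there is no reading), "camera_matrix" (3x3 intrinsics, pixels), "k1" (the pictures are not rectified: a ray, as slopes to the right and down, at radius r is drawn at 1 + k1 r^2 times it, then the intrinsics apply), "rvec" (rotation vector, rad) and "tvec" (3), from world to camera coordinates, as OpenCV has them. Camera axes: x right, y down, z forward; pixel columns grow to the right and rows downward; lengths in m; the calibration is good to about 2 mm. A picture is of the moment at which its call begins.
- ctrl.sign_off(): hands the job in; it is judged then, once.
The state is a dict: "clock": time; "joints": joint angles; "dq": joint speeds; "joint_torque": joint torques, N m; "tcp_pos": TCP position; "tcp_rot": TCP orientation; "force": force on the tool from outside, world axes, zero at the start; "wrist_torque": the same for the moment, N m; "grip_width": finger opening in m; "gripper_force": force on a finger pad.
Only numpy, scipy, OpenCV 4.12 (cv2) and the standard library are available. Lean on these libraries where they do the work, as an engineer would, in place of code of your own. Each camera call takes 0.05 s, during which the arm holds its last target. There are 200 camera calls.

TASK

Close the small black seed tray in the middle of the bench with its black cover board, which lies upside down on the raised galvanised deck with a plant pot standing on it. First stand the pot upright somewhere else on the deck or the bench; then slide the cover out past the deck's open edge so that you can get under it, turn it over, and lay it on the tray square and fully down, its ribs inside the tray walls. Do not let the cover or the pot fall, and leave everything else where it stands.

Things in the scene. Friction and masses are not known exactly. Their poses are not given: they have to be found in the camera images.
- deck: Fixed galvanised deck 360 mm (its x) by 350 mm (its y), flat top 110 mm above the bench, on corner posts. Origin on the bench under its centre, z up. Rails 3 mm thick rise 30 mm above the top at its +y side and both x ends (inner faces 172 mm from the centre in y, 177 mm in x). The -y side is open: the top ends at y = -175 mm with a 22 mm fold below; it overhangs free air. Yaw within 0.14 rad.
- cover: Loose black board 195 (its x) by 130 (its y) by 9 mm, 0.2-0.33 kg. Origin: centre of its plain outer face; z runs through the board to the ribbed inner face: up at the start (flat on the deck, a long side within 22 deg of the open edge), down when closed. Four L ribs, 8 mm high, 5 thick, on the inner face near the corners: outer faces x +-73.5, y +-41 mm, arms 30 mm in x, 20 in y; rest plain.
- corner_a (a point): Corner of the cover at x +97.5, y +65 mm of the cover, mid-thickness.
- corner_b (a point): Corner of the cover at x +97.5, y -65 mm of the cover, mid-thickness.
- corner_c (a point): Corner of the cover at x -97.5, y +65 mm of the cover, mid-thickness.
- corner_d (a point): Corner of the cover at x -97.5, y -65 mm of the cover, mid-thickness.
- tray: Fixed black seed tray, open on top: 165 mm (its x) by 100 mm (its y) outside, rim 70 mm above the bench, walls 5 mm (inside 155 by 90), empty cells deep inside. Origin on the bench under its centre, z up. The closed cover lies flat on the rim, long side along x, overhanging 15 mm all round, ribs inside with 4 mm play each way; its origin is then 79 mm above the tray's.
- pot: Small loose terracotta plant pot, open on top, 70 mm high, 46 mm across at the foot, 57 mm at 56 mm height, with a rim 63 mm across above that; 0.14 kg. Origin at the centre of its foot, z up. Stands on the cover near its middle at the start.
- clay_pot: Bystander: terracotta pot 76 mm high, 75 mm across, standing on the deck in one of the two corners at the open edge. Origin at the centre of its foot.
- feed_bottle: Bystander: amber bottle 105 mm high, 40 mm across, standing on the deck in the other corner at the open edge. Origin at the centre of its foot.
- seed_jar: Bystander: glass jar 85 mm high, 60 mm across, on the bench. Origin at the centre of its foot.
- pot_stack: Bystander: stack of black pots 108 mm high, 77 mm across, on the bench at the back. Origin at the centre of its foot.
- label_cup: Bystander: white cup 80 mm high, 68 mm across, on the bench. Origin at the centre of its foot.
- seed_tin: Bystander: tin 70 mm high, 66 mm across, on the bench. Origin at the centre of its foot.
- trowel: Bystander: hand trowel lying on the bench, 255 mm long along its x (blade from x = 30 to 133 mm, handle from -120 mm), 58 mm wide, 26 mm high. Origin on its underside.

How it is judged:
By the outcome, as a careful person would: the job done as asked, in the order asked, and still so for the second after the job is handed in, with the robot touching nothing.
It also fails if it takes over 72 s, if anything falls off the work surface, if the arm or the gripper's body presses on something with over 40 N, if the wrist force passes 120 N, or if a joint passes its speed limit or range.

## Working session

There is one attempt and no reset: what is moved stays moved. The work goes in short steps, Python scripts to look and compute and a tool call to move; the robot and the scene stay as the last step left them, time stands still between calls to the robot, and variables do not carry over. Pictures are saved under pics/ and viewed, at most 10 in all, crops included, and the job is handed in when it is done.

Besides the shell and the picture viewer there is one more tool, called after "Request:" as name([rows], argument=value, ...), one row to a line, values as JSON. apply_moves: Moves the arm, as the interface text tells. Its arguments: {"type":"object","properties":{"plan":{"type":"array","items":{"type":"object","properties":{"tx":{"type":"number"},"ty":{"type":"number"},"tz":{"type":"number"},"ax":{"type":"number"},"ay":{"type":"number"},"az":{"type":"number"},"grip":{"type":"number"}}}},"squeeze":{"type":"number"}},"required":["plan"]}

```bash
ls; mkdir -p pics
cat > h.py <<'E'
import numpy as np, cv2
from plant import ctrl, cams
def undist(f,uv):
    K=f["camera_matrix"];uv=np.atleast_2d(np.asarray(uv,float))
    d=np.array([f["k1"],0,0,0],float)
    return cv2.undistortPoints(uv[:,None],K,d,criteria=(3,50,1e-9)) [:,0] if False else cv2.undistortPoints(uv[:,None],K,d)[:,0]
def ext(f):
    R=cv2.Rodrigues(np.array(f["rvec"],float))[0];return R,np.array(f["tvec"],float).ravel()
def onplane(f,uv,z):
    s=undist(f,uv);R,t=ext(f);d=np.c_[s,np.ones(len(s))]@R;c=-R.T@t
    return c+d*((z-c[2])/d[:,2])[:,None]
def cloud(f):
    h,w=f["z_map"].shape
    u,v=np.meshgrid(np.arange(w),np.arange(h));s=undist(f,np.c_[u.ravel(),v.ravel()])
    R,t=ext(f);Z=f["z_map"].ravel()[:,None].astype(float)
    P=(np.c_[s,np.ones(len(s))]*Z-t)@R;P[Z[:,0]==0]=np.nan
    return P.reshape(h,w,3)
def proj(f,P):
    R,t=ext(f);return cv2.projectPoints(np.atleast_2d(np.asarray(P,float)),np.array(f["rvec"],float),np.array(f["tvec"],float),f["camera_matrix"],np.array([f["k1"],0,0,0],float))[0][:,0]
def save(f,n): cv2.imwrite("pics/"+n,f["color"][:,:,::-1])
E
python3 - <<'E'
from h import *
import pickle
for n in("top","scene"):
    f=cams.grab_frame(n);save(f,n+"0.png");pickle.dump(f,open(n+"0.pkl","wb"))
    R,t=ext(f);print(n,-R.T@t,R[2],f["k1"],f["camera_matrix"][0,0])
print(ctrl.observe())
E
```

```text
pics
top [ 0.44497331 -0.07203343  1.509033  ] [ 0.0815109   0.02192367 -0.99643129] -0.09069810026569419 437.34583401770976
scene [1.24378281 0.18709787 1.28726007] [-0.48043652 -0.17822621 -0.85872939] -0.15014406379556947 516.2361713473261
{'clock': 0.1, 'joints': array([ 1.13738476e+00,  4.80778590e-01,  1.59680900e+00, -1.17657705e-05,
        1.06511721e+00, -4.65983739e-02]), 'dq': array([-0.00044749, -0.0014356 , -0.00222352, -0.00025785,  0.00043086,
       -0.00093736]), 'joint_torque': array([ 1.98100846e-03, -9.52252007e+01, -4.31042182e+01, -2.68895083e-04,
        5.31910031e-03, -1.02387532e-04]), 'tcp_pos': array([0.24503044, 0.60164074, 0.23073113]), 'tcp_rot': array([-3.14048124e+00, -4.15295615e-05,  2.75478515e+00]), 'force': array([-0.41501494,  0.33902073,  0.27244873]), 'wrist_torque': array([-0.00862009, -0.06399613, -0.00828977]), 'gripper_force': 0.0, 'grip_width': 0.08559208166694604}
```

View pics/top0.png

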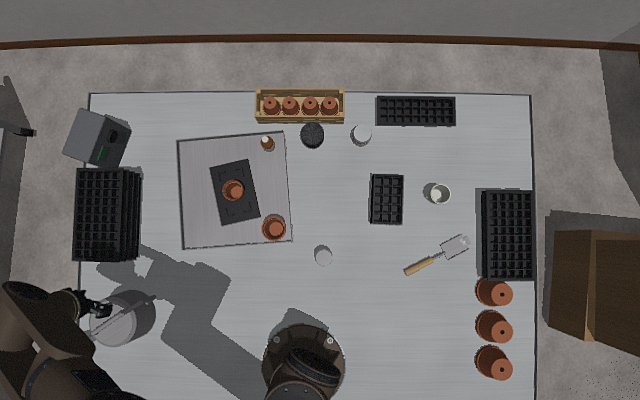

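View pics/scene0.png

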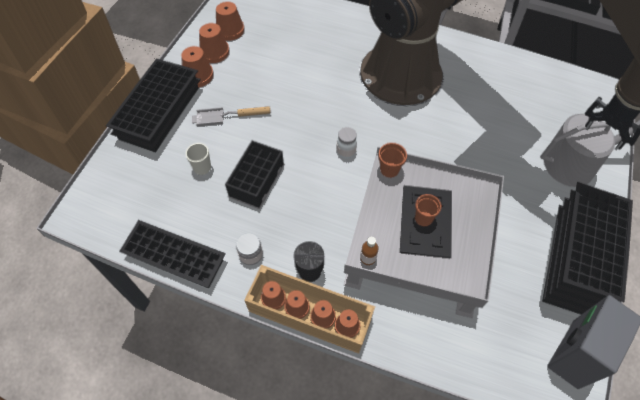

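The top view (world +x up, +y left) shows the deck at x 178–292, y 132–248, with its open edge on the right. The cover is at (235,192) with the pot on it at (233,190). The clay pot is at (273,229), the bottle at (267,142), the tray at (386,199), the label cup at (440,194) and the jar at (323,256).

```bash
cat >> h.py <<'E'
def rect(f,mask,z):
    c=max(cv2.findContours(mask.astype(np.uint8),0,cv2.CHAIN_APPROX_NONE)[0],key=cv2.contourArea)[:,0]
    P=onplane(f,c,z)[:,:2].astype(np.float32)*1000
    (cx,cy),(w,h),a=cv2.minAreaRect(P)
    if w<h: w,h,a=h,w,a+90
    a=(a+90)%180-90
    return cx,cy,w,h,a
def roi(shape,x0,y0,x1,y1):
    m=np.zeros(shape[:2],bool);m[y0:y1,x0:x1]=1;return m
E
python3 - <<'E'
from h import *
import pickle
T=pickle.load(open("top0.pkl","rb"));S=pickle.load(open("scene0.pkl","rb"))
np.set_printoptions(precision=4,suppress=True)
for n,f,rc,rt,rp in(("top",T,(185,150,265,228),(362,165,410,230),(215,172,250,208)),("scene",S,(395,175,460,262),(220,135,290,212),(410,188,446,232))):
    g=f["color"].astype(int);dark=g.max(2)<75
    k=np.ones((5,5),np.uint8)
    m=cv2.morphologyEx((dark&roi(g.shape,*rc)).astype(np.uint8),cv2.MORPH_CLOSE,k)
    print(n,"cover",rect(f,m,.119))
    m=cv2.morphologyEx((dark&roi(g.shape,*rt)).astype(np.uint8),cv2.MORPH_CLOSE,k)
    print(n,"tray",rect(f,m,.07))
    C=cloud(f)
    for nm,r in(("pot",rp),):
        P=C[roi(g.shape,*r)];P=P[(P[:,2]>.18)]
        print(n,nm,len(P),np.nanmedian(P,0),np.nanmin(P,0),np.nanmax(P,0))
C=cloud(T)
for nm,r in dict(clay=(255,210,292,248),bottle=(256,130,280,155),jar=(310,240,338,272),stack=(298,118,328,150),cup=(420,180,455,208),tin=(350,122,375,150),trowel=(400,230,475,280)).items():
    P=C[roi(C.shape,*r)];b={'clay':.13,'bottle':.13,'trowel':.008}.get(nm,.03)
    P=P[P[:,2]>b];print(nm,(np.nanmin(P,0)+np.nanmax(P,0))/2,np.nanmin(P,0),np.nanmax(P,0))
P=C[roi(C.shape,175,125,300,255)];q=P[(P[:,2]>.1)&(P[:,2]<.118)]
print(np.nanmin(q,0),np.nanmax(q,0),np.nanmedian(q,0))
print("deckc",cv2.minAreaRect((P[(P[:,2]>.1)][:,:2]*1000).astype(np.float32)))
print("open edge",onplane(T,[[285,133],[292,240]],.11))
E
```

```text
top cover (580.6336669921875, 223.31143188476562, 193.53158569335938, 130.04116821289062, 13.900810241699219)
top tray (567.0353393554688, -267.2928771972656, 166.74993896484375, 110.78305053710938, -1.317779541015625)
top pot 88 [0.5784 0.2164 0.1887] [0.5477 0.1841 0.1803] [0.6094 0.2477 0.1963]
scene cover (583.404541015625, 222.950439453125, 193.5235595703125, 125.32498931884766, 13.88884162902832)
scene tray (584.0374755859375, -263.16357421875, 191.8376007080078, 119.48176574707031, -2.0367965698242188)
scene pot 162 [0.5734 0.2141 0.1868] [0.5467 0.184  0.1805] [0.6104 0.2447 0.195 ]
clay [0.4543 0.0942 0.1612] [0.411  0.0395 0.1301] [0.4977 0.1489 0.1923]
bottle [0.7441 0.1184 0.1754] [0.7101 0.0811 0.1301] [0.7781 0.1556 0.2207]
jar [ 0.3721 -0.0652  0.0625] [ 0.3424 -0.0935  0.0309] [ 0.4018 -0.0368  0.0942]
stack [ 0.7872 -0.0222  0.0742] [ 0.7363 -0.0722  0.03  ] [0.8382 0.0278 0.1183]
cup [ 0.5835 -0.446   0.0592] [ 0.5505 -0.4801  0.031 ] [ 0.6166 -0.412   0.0874]
tin [ 0.7857 -0.1898  0.0554] [ 0.7541 -0.2222  0.0309] [ 0.8172 -0.1573  0.08  ]
trowel [ 0.3824 -0.4551  0.0196] [ 0.2996 -0.5776  0.008 ] [ 0.4651 -0.3326  0.0311]
[0.3934 0.0387 0.1   ] [0.778  0.4155 0.118 ] [0.5869 0.2391 0.1109]
deckc ((584.332763671875, 229.0644989013672), (361.8603820800781, 352.8101806640625), 5.153037071228027)
open edge [[0.775  0.0644 0.11  ]
 [0.4278 0.0356 0.11  ]]
```

The cover's long axis is at 13.9° and the deck's yaw is about 5°. I'll swing the gripper above the pot first.

Request:
apply_moves([
  {"az":0.148},
  {"az":0.148},
  {"az":0.148},
  {"az":0.148},
  {"az":0.148},
  {"az":0.148},
  {"az":0.148},
  {"az":0.148},
  {"tx":-3.2,"ty":2.75},
  {"tx":-3.2,"ty":2.75},
  {"tx":-3.2,"ty":2.75},
  {"tx":-3.2,"ty":2.75},
  {"tx":-3.2,"ty":2.75},
  {"tx":-3.2,"ty":2.75},
  {"tx":-3.2,"ty":2.75},
  {"tx":-3.2,"ty":2.75},
  {"tx":-3.2,"ty":2.75},
  {"tx":-3.2,"ty":2.75},
  {"tx":-3.2,"ty":2.75},
  {"tx":-3.2,"ty":2.75},
])

```text
invalid input
```

Request:
apply_moves([
  {"tx":0,"ty":0,"tz":0,"ax":0,"ay":0,"az":0.148,"grip":8.5},
], squeeze=30)

```text
clock: 0.2
tcp_pos: [0.245, 0.6017, 0.2309]
tcp_rot: [-3.141, 0.0, 2.607]
force: [-0.8, 0.5, -0.1]
grip_width: 0.0849
gripper_force: 0.0
```

Request:
apply_moves([
  {"az":0.148},
  {"az":0.148},
  {"az":0.148},
  {"az":0.148},
  {"az":0.148},
  {"az":0.148},
  {"az":0.148},
  {"tx":-3.2,"ty":2.75},
  {"tx":-3.2,"ty":2.75},
  {"tx":-3.2,"ty":2.75},
  {"tx":-3.2,"ty":2.75},
  {"tx":-3.2,"ty":2.75},
  {"tx":-3.2,"ty":2.75},
  {"tx":-3.2,"ty":2.75},
  {"tx":-3.2,"ty":2.75},
  {"tx":-3.2,"ty":2.75},
  {"tx":-3.2,"ty":2.75},
  {"tx":-3.2,"ty":2.75},
  {"tx":-3.2,"ty":2.75},
], squeeze=30)

```text
invalid input
```

Request:
apply_moves([
  {"az":0.148,"grip":8.5},
  {"az":0.148,"grip":8.5},
], squeeze=30)

```text
invalid input
```

Request:
apply_moves([
  {"tx":0,"ty":0,"tz":0,"ax":0,"ay":0,"az":0.148,"grip":8.5},
  {"tx":0,"ty":0,"tz":0,"ax":0,"ay":0,"az":0.148,"grip":8.5},
], squeeze=30)

```text
clock: 0.4
tcp_pos: [0.2451, 0.6017, 0.2309]
tcp_rot: [-3.141, 0.0, 2.305]
force: [-0.8, 0.4, 0.0]
grip_width: 0.0851
gripper_force: 0.0
```

Every row needs all the keys.

Request:
apply_moves([
  {"tx":0,"ty":0,"tz":0,"ax":0,"ay":0,"az":0.148,"grip":8.5},
  {"tx":0,"ty":0,"tz":0,"ax":0,"ay":0,"az":0.148,"grip":8.5},
  {"tx":0,"ty":0,"tz":0,"ax":0,"ay":0,"az":0.148,"grip":8.5},
  {"tx":0,"ty":0,"tz":0,"ax":0,"ay":0,"az":0.148,"grip":8.5},
  {"tx":0,"ty":0,"tz":0,"ax":0,"ay":0,"az":0.148,"grip":8.5},
  {"tx":-3.2,"ty":2.75,"tz":0,"ax":0,"ay":0,"az":0,"grip":8.5},
  {"tx":-3.2,"ty":2.75,"tz":0,"ax":0,"ay":0,"az":0,"grip":8.5},
  {"tx":-3.2,"ty":2.75,"tz":0,"ax":0,"ay":0,"az":0,"grip":8.5},
  {"tx":-3.2,"ty":2.75,"tz":0,"ax":0,"ay":0,"az":0,"grip":8.5},
  {"tx":-3.2,"ty":2.75,"tz":0,"ax":0,"ay":0,"az":0,"grip":8.5},
  {"tx":-3.2,"ty":2.75,"tz":0,"ax":0,"ay":0,"az":0,"grip":8.5},
  {"tx":-3.2,"ty":2.75,"tz":0,"ax":0,"ay":0,"az":0,"grip":8.5},
  {"tx":-3.2,"ty":2.75,"tz":0,"ax":0,"ay":0,"az":0,"grip":8.5},
  {"tx":-3.2,"ty":2.75,"tz":0,"ax":0,"ay":0,"az":0,"grip":8.5},
  {"tx":-3.2,"ty":2.75,"tz":0,"ax":0,"ay":0,"az":0,"grip":8.5},
  {"tx":-3.2,"ty":2.75,"tz":0,"ax":0,"ay":0,"az":0,"grip":8.5},
  {"tx":-3.2,"ty":2.75,"tz":0,"ax":0,"ay":0,"az":0,"grip":8.5},
], squeeze=30)

```text
clock: 2.1
tcp_pos: [0.5759, 0.2164, 0.2311]
tcp_rot: [-3.141, 0.0, 1.571]
force: [-0.2, 0.5, 0.5]
grip_width: 0.0853
gripper_force: 0.0
```

Run:
```python
from h import *
import pickle
s=ctrl.observe();print({k:np.round(s[k],4) for k in("clock","joints","tcp_pos","tcp_rot")})
T=pickle.load(open("top0.pkl","rb"));S=pickle.load(open("scene0.pkl","rb"))
# circle fits of pot/clay/bottle tops from two views
def top(f,r,zl,zh,z):
    C=cloud(f);m=roi(C.shape,*r)&(C[...,2]>zl)
    c=max(cv2.findContours(m.astype(np.uint8),0,cv2.CHAIN_APPROX_NONE)[0],key=cv2.contourArea)[:,0]
    P=onplane(f,c,z)[:,:2];(x,y),rr=cv2.minEnclosingCircle((P*1000).astype(np.float32));return x,y,rr
print("pot",top(T,(215,172,250,208),.178,0,.189),top(S,(410,188,446,232),.178,0,.189))
print("clay",top(T,(255,210,292,248),.176,0,.186),top(S,(370,140,415,180),.176,0,.186))
print("bottle",top(T,(256,130,280,155),.205,0,.215),top(S,(355,232,382,265),.205,0,.215))
# bottle body extents near deck
C=cloud(T);P=C[roi(C.shape,250,130,285,160)];P=P[(P[:,2]>.15)];print(np.nanpercentile(P,[2,50,98],axis=0))
C=cloud(S);P=C[roi(C.shape,350,230,385,270)];P=P[(P[:,2]>.125)&(P[:,2]<.175)];print(np.nanpercentile(P,[2,50,98],axis=0))
# tray rim: points near z .07
for f,r in((T,(355,160,415,235)),(S,(210,130,300,215))):
    C=cloud(f);P=C[roi(C.shape,*r)];P=P[(P[:,2]>.06)&(P[:,2]<.09)];print("tray",np.nanmedian(P[:,2]),len(P),cv2.minAreaRect((P[:,:2]*1000).astype(np.float32)))
```

```text
{'clock': np.float64(2.1), 'joints': array([0.3101, 0.432 , 1.6795, 0.    , 1.0306, 0.3102]), 'tcp_pos': array([0.5759, 0.2164, 0.2311]), 'tcp_rot': array([-3.1412e+00,  1.0000e-04,  1.5707e+00])}
pot (577.8777465820312, 214.96365356445312, 32.31618881225586) (581.2297973632812, 215.5806884765625, 34.14690399169922)
clay (462.2312316894531, 87.55139923095703, 37.62281036376953) (466.1062316894531, 86.43917846679688, 39.3808479309082)
bottle (731.52587890625, 114.42831420898438, 11.149724960327148) (734.2625732421875, 115.41824340820312, 11.278074264526367)
[[0.71208857 0.09733116 0.15513394]
 [0.72526098 0.11186077 0.18513774]
 [0.74633243 0.13239972 0.21840435]]
[[0.73359002 0.0857957  0.12668323]
 [0.74975829 0.11345272 0.14437565]
 [0.77772705 0.13484298 0.17287393]]
tray 0.0691991548129558 290 ((566.1263427734375, -275.45318603515625), (102.0136947631836, 165.39096069335938), 87.91958618164062)
tray 0.06757439011976224 477 ((565.4299926757812, -276.54949951171875), (103.145263671875, 170.8263397216797), 88.4664535522461)
```

Request:
apply_moves([
  {"tx":-0.1,"ty":0.3,"tz":2,"ax":0,"ay":0,"az":0,"grip":8.5},
  {"tx":0,"ty":0,"tz":2,"ax":0,"ay":0,"az":0,"grip":8.5},
  {"tx":0,"ty":0,"tz":2,"ax":0,"ay":0,"az":0,"grip":8.5},
  {"tx":0,"ty":0,"tz":1.6,"ax":0,"ay":0,"az":0,"grip":8.5},
  {"tx":0,"ty":0,"tz":0,"ax":0,"ay":0,"az":0,"grip":5},
  {"tx":0,"ty":0,"tz":0,"ax":0,"ay":0,"az":0,"grip":5},
  {"tx":0,"ty":0,"tz":0,"ax":0,"ay":0,"az":0,"grip":5},
  {"tx":0,"ty":0,"tz":0,"ax":0,"ay":0,"az":0,"grip":5},
  {"tx":0,"ty":0,"tz":0,"ax":0,"ay":0,"az":0,"grip":5},
  {"tx":0,"ty":0,"tz":0,"ax":0,"ay":0,"az":0,"grip":5},
], squeeze=25)

```text
clock: 3.1
tcp_pos: [0.5783, 0.217, 0.1557]
tcp_rot: [3.141, -0.0, 1.571]
force: [0.1, -0.7, -2.1]
grip_width: 0.0619
gripper_force: 27.5
```

Request:
apply_moves([
  {"tx":0,"ty":0,"tz":-1.5,"ax":0,"ay":0,"az":0,"grip":5},
  {"tx":0,"ty":0,"tz":-2,"ax":0,"ay":0,"az":0,"grip":5},
  {"tx":0.5,"ty":0,"tz":-1.5,"ax":0,"ay":0,"az":0,"grip":5},
  {"tx":2,"ty":-0.4,"tz":0,"ax":0,"ay":0,"az":0,"grip":5},
  {"tx":3,"ty":-0.8,"tz":0,"ax":0,"ay":0,"az":0,"grip":5},
  {"tx":3,"ty":-0.8,"tz":0,"ax":0,"ay":0,"az":0,"grip":5},
  {"tx":3,"ty":-0.8,"tz":0,"ax":0,"ay":0,"az":0,"grip":5},
  {"tx":2,"ty":0,"tz":0,"ax":0,"ay":0,"az":0,"grip":5},
  {"tx":0,"ty":0,"tz":2,"ax":0,"ay":0,"az":0,"grip":5},
  {"tx":0,"ty":0,"tz":2,"ax":0,"ay":0,"az":0,"grip":5},
  {"tx":0,"ty":0,"tz":1,"ax":0,"ay":0,"az":0,"grip":5},
  {"tx":0,"ty":0,"tz":0.5,"ax":0,"ay":0,"az":0,"grip":5},
  {"tx":0,"ty":0,"tz":0.2,"ax":0,"ay":0,"az":0,"grip":5},
  {"tx":0,"ty":0,"tz":0,"ax":0,"ay":0,"az":0,"grip":5},
], squeeze=25)

```text
clock: 4.5
tcp_pos: [0.5506, 0.3519, 0.1487]
tcp_rot: [3.141, -0.0, 1.57]
force: [1.2, -0.0, -1.8]
grip_width: 0.062
gripper_force: 27.9
```

Request:
apply_moves([
  {"tx":0,"ty":0,"tz":0.1,"ax":0,"ay":0,"az":0,"grip":5},
  {"tx":0,"ty":0,"tz":0.1,"ax":0,"ay":0,"az":0,"grip":5},
], squeeze=25)

```text
clock: 4.7
tcp_pos: [0.5506, 0.3521, 0.1469]
tcp_rot: [3.141, -0.001, 1.571]
force: [0.2, -0.1, -1.9]
grip_width: 0.0621
gripper_force: 27.9
```

Request:
apply_moves([
  {"tx":0,"ty":0,"tz":0.05,"ax":0,"ay":0,"az":0,"grip":5},
  {"tx":0,"ty":0,"tz":0.05,"ax":0,"ay":0,"az":0,"grip":5},
  {"tx":0,"ty":0,"tz":0,"ax":0,"ay":0,"az":0,"grip":5},
], squeeze=25)

```text
clock: 5.0
tcp_pos: [0.5506, 0.3522, 0.1461]
tcp_rot: [3.141, -0.001, 1.571]
force: [-1.1, -1.0, 7.0]
grip_width: 0.0615
gripper_force: 28.2
```

Request:
apply_moves([
  {"tx":0,"ty":0,"tz":0,"ax":0,"ay":0,"az":0,"grip":8.5},
  {"tx":0,"ty":0,"tz":0,"ax":0,"ay":0,"az":0,"grip":8.5},
  {"tx":0,"ty":0,"tz":0,"ax":0,"ay":0,"az":0,"grip":8.5},
  {"tx":0,"ty":0,"tz":-2,"ax":0,"ay":0,"az":0,"grip":8.5},
  {"tx":0,"ty":0,"tz":-3,"ax":0,"ay":0,"az":0,"grip":8.5},
  {"tx":0,"ty":0,"tz":-3,"ax":0,"ay":0,"az":0,"grip":8.5},
  {"tx":-3.5,"ty":-1.05,"tz":0,"ax":0,"ay":0,"az":0.1475,"grip":6},
  {"tx":0,"ty":0,"tz":0,"ax":0,"ay":0,"az":0.1475,"grip":4},
  {"tx":0,"ty":0,"tz":0,"ax":0,"ay":0,"az":0.1475,"grip":3},
  {"tx":0,"ty":0,"tz":0,"ax":0,"ay":0,"az":0.1475,"grip":3},
  {"tx":0,"ty":0,"tz":0,"ax":0,"ay":0,"az":0.1475,"grip":3},
  {"tx":0,"ty":0,"tz":0,"ax":0,"ay":0,"az":0.1475,"grip":3},
  {"tx":0,"ty":0,"tz":0,"ax":0,"ay":0,"az":0.1475,"grip":3},
  {"tx":0,"ty":0,"tz":0,"ax":0,"ay":0,"az":0.1475,"grip":3},
  {"tx":0,"ty":0,"tz":0,"ax":0,"ay":0,"az":0.1475,"grip":3},
], squeeze=25)

```text
clock: 6.5
tcp_pos: [0.5396, 0.317, 0.2252]
tcp_rot: [3.142, 0.0, 0.237]
force: [-0.3, -0.3, -0.1]
grip_width: 0.0301
gripper_force: 0.0
```

```bash
cat >> h.py <<'E'
from scipy.spatial.transform import Rotation as Rn
def state():
    s=ctrl.observe();return np.array(s["tcp_pos"]),Rn.from_euler("xyz",s["tcp_rot"]).as_matrix(),s
def go(p):  # tool-axis shift in cm to world p
    q,R,_=state();return R.T@(np.array(p)-q)*100
E
python3 - <<'E'
from h import *
np.set_printoptions(precision=4,suppress=True)
p,R,s=state();print(p,s["tcp_rot"],s["joints"],s["grip_width"])
f=cams.grab_frame("top");g=f["color"].astype(int);dark=g.max(2)<75
save(f,"t1.png");cv2.imwrite("pics/t1c.png",cv2.resize(f["color"][120:260,160:310,::-1],None,fx=4,fy=4))
S=cams.grab_frame("scene");save(S,"s1.png")
gs=S["color"].astype(int);k=np.ones((5,5),np.uint8)
m=cv2.morphologyEx(((gs.max(2)<75)&roi(gs.shape,395,175,460,262)).astype(np.uint8),cv2.MORPH_CLOSE,k)
print("cover",rect(S,m,.119))
print("shift to rib",go([.519,.247,.121]))
cv2.imwrite("pics/s1c.png",cv2.resize(S["color"][120:290,340:510,::-1],None,fx=4,fy=4)[:600])
E
```

```text
[0.5396 0.317  0.2252] [3.1415 0.0002 0.2372] [ 0.4827  0.4523  1.661  -0.      1.0284  1.8162] 0.03006973117871701
cover (581.5055541992188, 223.8135986328125, 196.34617614746094, 127.40337371826172, 13.997322082519531)
shift to rib [-3.6666  6.3038 10.4228]
```

View pics/s1c.png

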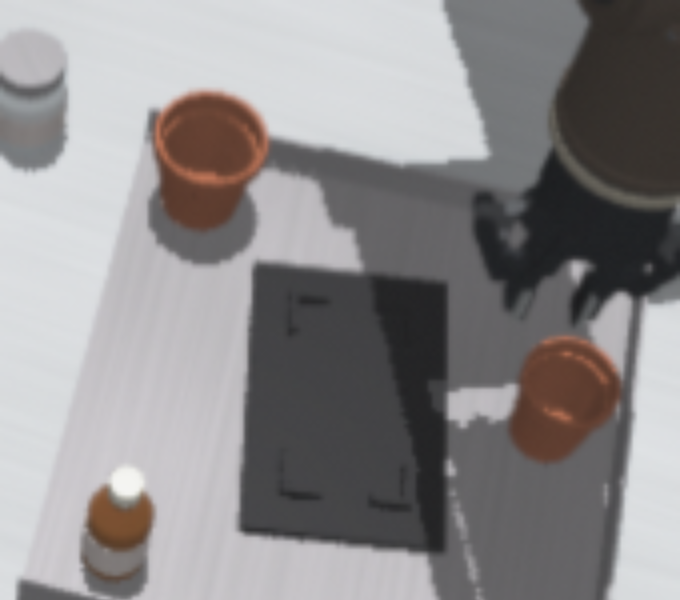

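Request:
apply_moves([
  {"tx":-1.2,"ty":2.1,"tz":0,"ax":0,"ay":0,"az":0,"grip":3},
  {"tx":-1.2,"ty":2.1,"tz":0,"ax":0,"ay":0,"az":0,"grip":3},
  {"tx":-1.2,"ty":2.1,"tz":2,"ax":0,"ay":0,"az":-0.005,"grip":3},
  {"tx":0,"ty":0,"tz":3,"ax":0,"ay":0,"az":0,"grip":3},
  {"tx":0,"ty":0,"tz":3,"ax":0,"ay":0,"az":0,"grip":3},
  {"tx":0,"ty":0,"tz":1.5,"ax":0,"ay":0,"az":0,"grip":3},
  {"tx":0,"ty":0,"tz":0.7,"ax":0,"ay":0,"az":0,"grip":3},
  {"tx":0,"ty":0,"tz":0,"ax":0,"ay":0,"az":0,"grip":3},
  {"tx":0,"ty":0,"tz":0.1,"ax":0,"ay":0,"az":0,"grip":1.5},
  {"tx":0,"ty":0,"tz":0,"ax":0,"ay":0,"az":0,"grip":1.5},
], squeeze=40)

```text
clock: 7.6
tcp_pos: [0.5205, 0.2475, 0.1232]
tcp_rot: [-3.141, -0.001, 0.249]
force: [-0.4, -0.4, -0.5]
grip_width: 0.0147
gripper_force: 0.0
```

Run:
```python
from h import *
np.set_printoptions(precision=4,suppress=True)
p,R,s=state();print(p,s["tcp_rot"],s["force"],go([.519,.248,.121]))
```

```text
[0.5205 0.2475 0.1232] [-3.1414 -0.0015  0.2493] [-0.3957 -0.3674 -0.5182] [-0.1297 -0.0883  0.2182]
```

Request:
apply_moves([
  {"tx":-0.1,"ty":0,"tz":0.2,"ax":0,"ay":0,"az":0.005,"grip":1.5},
  {"tx":0,"ty":0,"tz":0,"ax":0,"ay":0,"az":0,"grip":0},
  {"tx":0,"ty":0,"tz":0,"ax":0,"ay":0,"az":0,"grip":0},
  {"tx":0,"ty":0,"tz":0,"ax":0,"ay":0,"az":0,"grip":0},
  {"tx":0,"ty":0,"tz":0,"ax":0,"ay":0,"az":0,"grip":0},
], squeeze=60)

```text
clock: 8.1
tcp_pos: [0.519, 0.247, 0.1207]
tcp_rot: [-3.141, -0.0, 0.243]
force: [-1.5, -0.1, 6.8]
grip_width: 0.0026
gripper_force: 59.4
```

Request:
apply_moves([
  {"tx":0.2,"ty":-0.07,"tz":-0.05,"ax":0,"ay":0,"az":0.016,"grip":0},
  {"tx":0.4,"ty":-0.14,"tz":0,"ax":0,"ay":0,"az":0.03,"grip":0},
  {"tx":0.4,"ty":-0.12,"tz":0,"ax":0,"ay":0,"az":0.03,"grip":0},
  {"tx":0.4,"ty":-0.1,"tz":0,"ax":0,"ay":0,"az":0.03,"grip":0},
  {"tx":0.4,"ty":-0.1,"tz":0,"ax":0,"ay":0,"az":0.03,"grip":0},
  {"tx":0.3,"ty":0,"tz":0,"ax":0,"ay":0,"az":0.02,"grip":0},
  {"tx":0,"ty":0,"tz":0,"ax":0,"ay":0,"az":0,"grip":0},
], squeeze=60)

```text
clock: 8.8
tcp_pos: [0.539, 0.2559, 0.1208]
tcp_rot: [-3.142, -0.0, 0.087]
force: [0.7, -0.7, -0.1]
grip_width: 0.0023
gripper_force: 59.0
```

Run:
```python
from h import *
np.set_printoptions(precision=4,suppress=True)
p,R,s=state();print(p,s["tcp_rot"],s["force"],s["grip_width"])
S=cams.grab_frame("scene");save(S,"s2.png");cv2.imwrite("pics/s2c.png",cv2.resize(S["color"][120:290,340:510,::-1],None,fx=4,fy=4)[:600])
g=S["color"].astype(int);C=cloud(S)
# front edge (open side) of cover: dark points near z .119
m=(g.max(2)<75)&(C[...,2]<.128)&(C[...,2]>.112)&roi(g.shape,390,160,470,270)
print(rect(S,cv2.morphologyEx(m.astype(np.uint8),cv2.MORPH_CLOSE,np.ones((5,5),np.uint8)),.119))
```

```text
[0.539  0.2559 0.1208] [-3.1416 -0.0004  0.0866] [ 0.7091 -0.7297 -0.0513] 0.0022598378890747316
(594.6305541992188, 223.83804321289062, 201.29519653320312, 127.15699005126953, 5.003885269165039)
```

View pics/s2c.png

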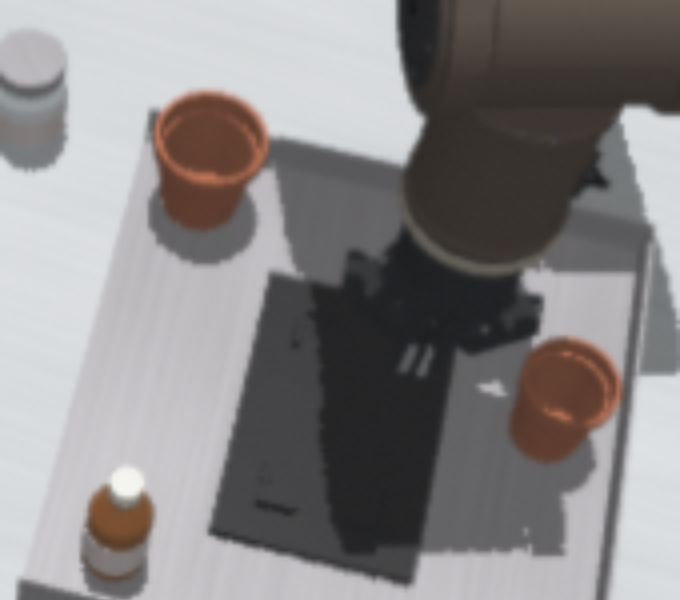

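The cover turned rigidly with the grip on its rib, and it now lies parallel to the deck edge. I'll slide it out between the two bystanders.

Request:
apply_moves([
  {"tx":0,"ty":0.5,"tz":0,"ax":0,"ay":0,"az":0,"grip":0},
  {"tx":0,"ty":1,"tz":0,"ax":0,"ay":0,"az":0,"grip":0},
  {"tx":0,"ty":1,"tz":0,"ax":0,"ay":0,"az":0,"grip":0},
  {"tx":0,"ty":1,"tz":0,"ax":0,"ay":0,"az":0,"grip":0},
  {"tx":0,"ty":1,"tz":0,"ax":0,"ay":0,"az":0,"grip":0},
  {"tx":0,"ty":1,"tz":0,"ax":0,"ay":0,"az":0,"grip":0},
  {"tx":0,"ty":0.5,"tz":0,"ax":0,"ay":0,"az":0,"grip":0},
  {"tx":0,"ty":0,"tz":0,"ax":0,"ay":0,"az":0,"grip":0},
], squeeze=60)

```text
clock: 9.65
tcp_pos: [0.5439, 0.1952, 0.1208]
tcp_rot: [3.141, 0.0, 0.086]
force: [0.8, -1.0, -1.4]
grip_width: 0.0024
gripper_force: 58.8
```

Run:
```python
from h import *
np.set_printoptions(precision=4,suppress=True)
p,R,s=state();print(p,s["tcp_rot"],s["force"],s["joints"])
S=cams.grab_frame("scene");T=cams.grab_frame("top");save(S,"s3.png");save(T,"t3.png");cv2.imwrite("pics/s3c.png",cv2.resize(S["color"][120:290,300:510,::-1],None,fx=3.5,fy=3.5)[:600])
```

```text
[0.5439 0.1952 0.1208] [3.1415 0.     0.0864] [ 0.8435 -0.9652 -1.438 ] [ 0.2921  0.5148  1.8659 -0.0002  0.761   1.7767]
```

View pics/s3c.png

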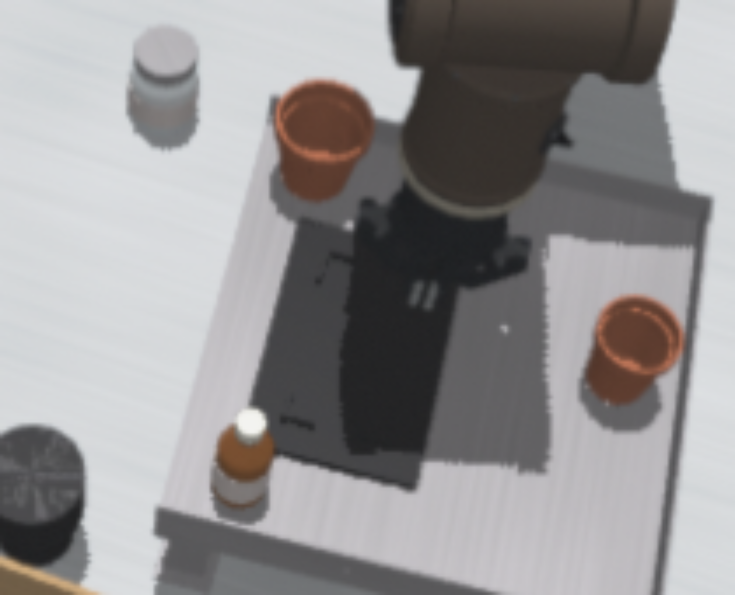

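Request:
apply_moves([
  {"tx":-0.2,"ty":0.4,"tz":0,"ax":0,"ay":0,"az":0,"grip":0},
  {"tx":-0.2,"ty":0.8,"tz":0,"ax":0,"ay":0,"az":0,"grip":0},
  {"tx":0,"ty":1,"tz":0,"ax":0,"ay":0,"az":0,"grip":0},
  {"tx":0,"ty":1,"tz":0,"ax":0,"ay":0,"az":0,"grip":0},
  {"tx":0,"ty":1,"tz":0,"ax":0,"ay":0,"az":0,"grip":0},
  {"tx":0,"ty":1,"tz":0,"ax":0,"ay":0,"az":0,"grip":0},
  {"tx":0,"ty":1,"tz":0,"ax":0,"ay":0,"az":0,"grip":0},
  {"tx":0,"ty":1,"tz":0,"ax":0,"ay":0,"az":0,"grip":0},
  {"tx":0,"ty":0.7,"tz":0,"ax":0,"ay":0,"az":0,"grip":0},
  {"tx":0,"ty":0.3,"tz":0,"ax":0,"ay":0,"az":0,"grip":0},
  {"tx":0,"ty":0,"tz":0,"ax":0,"ay":0,"az":0,"grip":0},
], squeeze=60)

```text
clock: 10.85
tcp_pos: [0.5471, 0.1136, 0.1208]
tcp_rot: [3.142, -0.0, 0.087]
force: [-0.4, -0.0, -1.7]
grip_width: 0.0026
gripper_force: 58.9
```

Run:
```python
from h import *
np.set_printoptions(precision=4,suppress=True)
p,R,s=state();print(p,s["tcp_rot"],s["force"],s["joints"])
S=cams.grab_frame("scene");save(S,"s4.png");cv2.imwrite("pics/s4c.png",cv2.resize(S["color"][120:290,300:510,::-1],None,fx=3.5,fy=3.5)[:600])
# fit simple FK: base lateral offset b, shoulder h, a1, L1, L2, elbow offset e, tool d
from scipy.optimize import least_squares
D=[([1.13738,.480779,1.596809,0,1.065117,-.046598],[.24503,.60164,.23073]),([.3101,.432,1.6795,0,1.0306,.3102],[.5759,.2164,.2311]),([.4827,.4523,1.661,0,1.0284,1.8162],[.5396,.317,.2252]),([.2921,.5148,1.8659,-.0002,.761,1.7767],[.5439,.1952,.1208]),(s["joints"],p)]
for q,x in D:
    r=np.hypot(x[0],x[1]);print(np.sqrt(r*r-.0303**2),x[2],np.round(q,3))
```

```text
[0.5471 0.1136 0.1208] [ 3.1416 -0.0001  0.0867] [-0.4423 -0.003  -1.6988] [ 0.1505  0.493   1.9102 -0.0001  0.7383  1.6346]
0.6489162507596801 0.23073 [ 1.137  0.481  1.597  0.     1.065 -0.047]
0.6144686159601643 0.2311 [0.31  0.432 1.68  0.    1.031 0.31 ]
0.6250912493388465 0.2252 [0.483 0.452 1.661 0.    1.028 1.816]
0.5770720578922531 0.1208 [ 0.292  0.515  1.866 -0.     0.761  1.777]
0.557939276400569 0.12083047270443768 [ 0.151  0.493  1.91  -0.     0.738  1.635]
```

View pics/s4c.png

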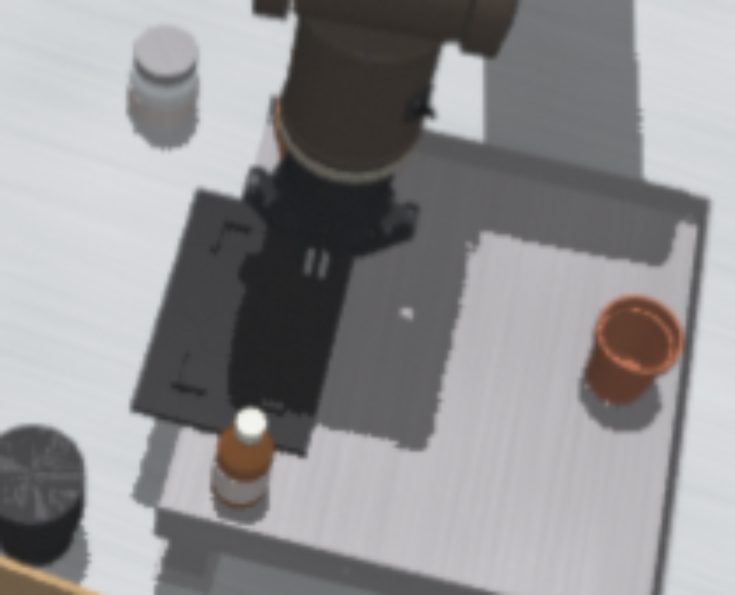

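The cover now sticks out about 40 mm past the open edge and the bystanders haven't moved. I'll release the rib, back off and tilt the tool toward +y.

Request:
apply_moves([
  {"tx":0,"ty":0,"tz":0,"ax":0,"ay":0,"az":0,"grip":3},
  {"tx":0,"ty":0,"tz":0,"ax":0,"ay":0,"az":0,"grip":3},
  {"tx":0,"ty":0,"tz":-0.5,"ax":0,"ay":0,"az":0,"grip":3},
  {"tx":0,"ty":0,"tz":-2,"ax":0,"ay":0,"az":0,"grip":3},
  {"tx":0,"ty":0,"tz":-4,"ax":0,"ay":0,"az":0,"grip":3},
  {"tx":0,"ty":0,"tz":-4,"ax":0,"ay":0,"az":0,"grip":3},
  {"tx":0,"ty":0,"tz":-3,"ax":0,"ay":0,"az":0,"grip":3},
  {"tx":0.75,"ty":3.5,"tz":0,"ax":0,"ay":0,"az":0,"grip":3},
  {"tx":0.75,"ty":3.5,"tz":0,"ax":0,"ay":0,"az":0,"grip":3},
  {"tx":0.75,"ty":3.5,"tz":0,"ax":0,"ay":0,"az":0,"grip":3},
  {"tx":0.75,"ty":3.5,"tz":0,"ax":0,"ay":0,"az":0,"grip":3},
  {"tx":0.75,"ty":3.5,"tz":0,"ax":0,"ay":0,"az":0,"grip":3},
  {"tx":0,"ty":0,"tz":0,"ax":0.14,"ay":0,"az":0,"grip":3},
  {"tx":0,"ty":0,"tz":0,"ax":0.14,"ay":0,"az":0,"grip":3},
  {"tx":0,"ty":0,"tz":0,"ax":0.14,"ay":0,"az":0,"grip":3},
  {"tx":0,"ty":0,"tz":0,"ax":0.14,"ay":0,"az":0,"grip":3},
], squeeze=60)

```text
clock: 12.5
tcp_pos: [0.6003, -0.0574, 0.2574]
tcp_rot: [-2.577, -0.004, 0.087]
force: [-0.7, -0.2, -0.6]
grip_width: 0.0302
gripper_force: 0.0
```

```bash
cat > fit.py <<'E'
from h import *
from scipy.optimize import least_squares
np.set_printoptions(precision=4,suppress=True)
def Ry(a):return Rn.from_euler("y",a).as_matrix()
def Rz(a):return Rn.from_euler("z",a).as_matrix()
# par: a1,h,b(lateral),L1,e,L2,d
def fk(q,P,s4=1,s6=1):
    a1,h,b,L1,e,L2,d,b4=P
    R=Rz(q[0]);p=R@[a1,b,h]
    R=R@Ry(q[1]);p=p+R@[0,0,L1]
    R=R@Ry(q[2]);p=p+R@[e,0,L2]
    R=R@Rz(s4*q[3])@Ry(q[4]);p=p+R@[0,b4,0]
    R=R@Rz(s6*q[5]+np.pi/2);p=p+R@[0,0,d]
    return p,R
D=[([1.13738,.480779,1.596809,0,1.065117,-.046598],[.24503,.60164,.23073]),([.3101,.432,1.6795,0,1.0306,.3102],[.5759,.2164,.2311]),([.4827,.4523,1.661,0,1.0284,1.8162],[.5396,.317,.2252]),([.2921,.5148,1.8659,-.0002,.761,1.7767],[.5439,.1952,.1208]),([.1505,.493,1.9102,-.0001,.7383,1.6346],[.5471,.1136,.12083])]
E
python3 - <<'E'
from fit import *
import json
p,R,s=state();print(p,s["tcp_rot"],s["joints"])
D2=D+[(s["joints"],p)]
json.dump([list(s["joints"]),list(p),R.tolist()],open("d1.json","w"))
for s4 in(1,-1):
  for s6 in(1,-1):
    r=least_squares(lambda P:np.r_[np.concatenate([fk(q,P,s4,s6)[0]-x for q,x in D2]),1e-3*(P-[0,.3,.03,.4,0,.4,.25,0])],[0,.3,.03,.4,0,.4,.25,0])
    print(s4,s6,r.x,np.abs(r.fun[:-8]).max(),np.abs(fk(s["joints"],r.x,s4,s6)[1]-R).max())
E
```

```text
[ 0.6003 -0.0574  0.2574] [-2.5766 -0.0036  0.0873] [-0.4385  0.5345  1.5851  0.4956  1.3555  0.8532]
1 1 [-0.0001  0.3174  0.0303  0.5974  0.0328  0.445   0.3717  0.    ] 3.203494372019944e-05 5.551115123125783e-16
1 -1 [-0.0001  0.3174  0.0303  0.5974  0.0328  0.445   0.3717  0.    ] 3.203494372019944e-05 1.2056989519647487
-1 1 [ 0.7215  1.0486  0.0645 -1.3076 -0.301   0.3699 -0.2859 -0.0281] 0.05395166113705763 0.8412539753720412
-1 -1 [ 0.7215  1.0486  0.0645 -1.3076 -0.301   0.3699 -0.2859 -0.0281] 0.053951661053838085 1.566108557048322
```

The kinematic fit is exact, with the wrist 0.372 m behind the TCP. Next I'll check joint feasibility along the planned pick, flip and place path.

```bash
cat >> fit.py <<'E'
PAR=np.array([-.0001,.3174,.0303,.5974,.0328,.445,.3717,0])
LO=np.array([-2.75,-.82,.23,-1.56,.09,-2.92]);HI=np.array([2.75,2.05,2.67,4.7,2.69,2.92])
def pose(tilt,yaw):
    """tilt: angle of tool z from down, + toward +y_d ; yaw of tool x"""
    return Rz(yaw)@Rn.from_euler("x",np.pi+tilt).as_matrix()
def ik(p,R,q0):
    def f(q):
        a,B=fk(q,PAR);return np.r_[(a-p)*5,(B-R).ravel()]
    r=least_squares(f,np.clip(q0,LO+1e-3,HI-1e-3),bounds=(LO,HI));return r.x,np.abs(r.fun).max()
E
python3 - <<'E'
from fit import *
d=np.deg2rad
p,R,s=state();q=np.array(s["joints"])
print(np.abs(pose(.565,.0873)-R).max())
seq=[("now",p,.565,.0873),("t60",[.611,-.06,.24],d(60),.0873),("t82",[.614,-.03,.16],d(82),.0873),("pick",[.61,.027,.1145],d(82),.0873),("pickup",[.61,.027,.135],d(82),.0873),
("up",[.61,0,.25],d(82),.0873),("up2",[.60,-.06,.35],d(82),.0873)]
for t in(60,30,0,-30,-50,-60): seq.append((f"f{t}",[.6,-.08,.35],d(t),.0873-.122*(82-t)/142))
seq+=[("over",[.566,-.223,.25],d(-60),-.035),("place60",[.566,-.223,.13],d(-60),-.035),("place65",[.566,-.223,.115],d(-65),-.035),("place70",[.566,-.223,.09],d(-70),-.035),("fin60",[.566,-.223,.066],d(-60),-.035),("fin70",[.566,-.223,.066],d(-70),-.035)]
for n,x,t,y in seq:
    q,e=ik(np.array(x),pose(t,y),q);print(n,q,round(e,4),"wrist",fk(q,PAR*[1,1,1,1,1,1,0,1])[0])
E
```

```text
0.0036150541261200896
now [-0.4377  0.5359  1.5825  0.4938  1.3586  0.8568] 0.0 wrist [ 0.6177 -0.2556  0.5714]
t60 [-0.578   0.79    1.4816  0.7531  1.6571  0.648 ] 0.0 wrist [ 0.6391 -0.3807  0.4259]
t82 [-0.5906  1.0877  1.4424  0.9191  1.8158  0.479 ] 0.0 wrist [ 0.6461 -0.3967  0.2117]
pick [-0.5283  1.1304  1.5089  0.9582  1.7247  0.409 ] 0.0 wrist [ 0.6421 -0.3397  0.1662]
pickup [-0.5283  1.0993  1.5198  0.9608  1.7363  0.4258] 0.0 wrist [ 0.6421 -0.3397  0.1867]
up [-0.5599  0.9439  1.5156  0.9616  1.8425  0.5493] 0.0 wrist [ 0.6421 -0.3667  0.3017]
up2 [-0.6335  0.8408  1.4372  0.9514  1.9893  0.6752] 0.0 wrist [ 0.6321 -0.4267  0.4017]
f60 [-0.6138  0.6685  1.4244  0.7611  1.7966  0.7619] 0.0 wrist [ 0.622  -0.4011  0.5358]
f30 [-0.4577  0.4443  1.4802  0.4555  1.4958  0.971 ] 0.0 wrist [ 0.6079 -0.2657  0.6719]
f0 [-0.1826  0.322   1.5477  0.      1.2719  1.3713] 0.0 wrist [ 0.6    -0.08    0.7217]
f-30 [ 0.1245  0.3649  1.6061 -0.5417  1.2911  1.8892] 0.0 wrist [0.6017 0.1058 0.6719]
f-50 [ 0.2777  0.481   1.6331 -0.8299  1.4343  2.1722] 0.0 wrist [0.6074 0.2046 0.5889]
f-60 [ 0.3305  0.5577  1.6424 -0.9437  1.5265  2.2846] 0.0 wrist [0.6112 0.2417 0.5359]
over [ 0.1176  0.6052  1.8813 -1.125   1.249   2.4539] 0.0 wrist [0.5773 0.0987 0.4359]
place60 [ 0.1176  0.7998  1.9099 -1.204   1.1604  2.6734] 0.0 wrist [0.5773 0.0987 0.3159]
place65 [ 0.1428  0.8772  1.898  -1.2453  1.2269  2.7577] 0.0 wrist [0.5778 0.1137 0.2721]
place70 [ 0.1634  0.9748  1.8747 -1.2798  1.293   2.8437] 0.0 wrist [0.5782 0.1261 0.2171]
fin60 [ 0.1176  0.9111  1.9011 -1.248   1.1257  2.7795] 0.0 wrist [0.5773 0.0987 0.2519]
fin70 [ 0.1634  1.0171  1.8638 -1.2886  1.2842  2.875 ] 0.0 wrist [0.5782 0.1261 0.1931]
```

Request:
apply_moves([
  {"tx":0,"ty":0,"tz":0,"ax":0.144,"ay":0,"az":0,"grip":4},
  {"tx":0,"ty":0,"tz":0,"ax":0.144,"ay":0,"az":0,"grip":4},
  {"tx":0,"ty":0,"tz":0,"ax":0.144,"ay":0,"az":0,"grip":4},
  {"tx":0,"ty":0,"tz":0,"ax":0.144,"ay":0,"az":0,"grip":4},
  {"tx":0,"ty":0,"tz":0,"ax":0.144,"ay":0,"az":0,"grip":4},
  {"tx":0,"ty":0,"tz":0,"ax":0.144,"ay":0,"az":0,"grip":4},
  {"tx":0,"ty":0,"tz":0,"ax":0,"ay":0,"az":0,"grip":4},
], squeeze=60)

```text
clock: 13.2
tcp_pos: [0.5986, -0.0573, 0.2518]
tcp_rot: [-1.71, 0.007, 0.086]
force: [-0.1, -0.1, -0.8]
grip_width: 0.0399
gripper_force: 0.0
```

Run:
```python
from fit import *
p,R,s=state();print(p,s["tcp_rot"],s["joints"],s["grip_width"])
S=cams.grab_frame("scene");T=cams.grab_frame("top")
save(S,"s5.png");save(T,"t5.png")
for n,f,r in(("S",S,(330,150,410,255)),("T",T,(245,140,310,235))):
    g=f["color"].astype(int);C=cloud(f)
    m=(g.max(2)<75)&(C[...,2]<.130)&(C[...,2]>.109)&roi(g.shape,*r)
    m=cv2.morphologyEx(m.astype(np.uint8),cv2.MORPH_CLOSE,np.ones((5,5),np.uint8))
    print(n,m.sum(),rect(f,m,.119))
print("stage",go([.614,-.03,.135]))
a=cv2.resize(S["color"][100:300,280:480],None,fx=2.9,fy=2.9);cv2.imwrite("pics/s5c.png",a[:,:,::-1])
```

```text
[ 0.5986 -0.0573  0.2518] [-1.7097  0.0067  0.0864] [-0.6317  0.9622  1.4577  0.9084  1.9039  0.5606] 0.03987306631475931
S 3039 (605.1826782226562, 80.17965698242188, 196.52407836914062, 125.93734741210938, 5.1529154777526855)
T 2402 (603.361328125, 80.35012817382812, 194.0885009765625, 127.87975311279297, 5.237330913543701)
stage [ 1.6833 11.4862  4.3251]
```

View pics/s5c.png

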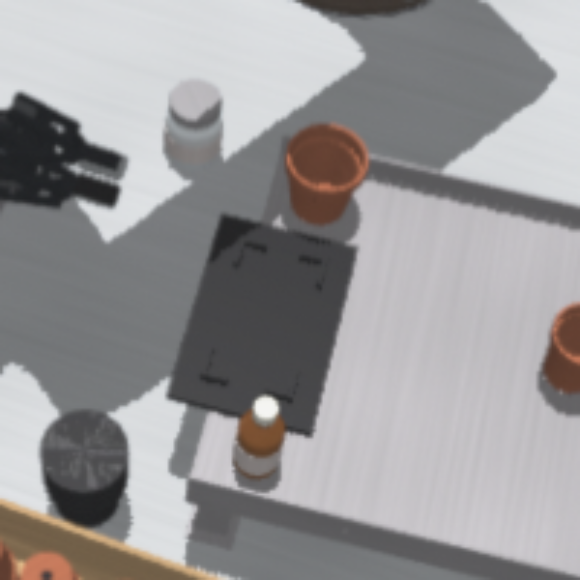

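The cover is at (0.6045, 0.0802) m with a yaw of 5.2°. The clay pot, bottle and pot are all standing. I'll stage the gripper in front of the cover's free edge.

Request:
apply_moves([
  {"tx":0.4,"ty":3,"tz":0,"ax":0,"ay":0,"az":0,"grip":3},
  {"tx":0.4,"ty":3,"tz":0,"ax":0,"ay":0,"az":0,"grip":3},
  {"tx":0.4,"ty":3,"tz":0.5,"ax":0,"ay":0,"az":0,"grip":3},
  {"tx":0.5,"ty":2.5,"tz":1,"ax":0,"ay":0,"az":0,"grip":3},
  {"tx":0,"ty":1.05,"tz":1.5,"ax":0,"ay":0,"az":0,"grip":3},
  {"tx":0,"ty":0,"tz":1.5,"ax":0,"ay":0,"az":0,"grip":3},
  {"tx":0,"ty":0,"tz":0,"ax":0,"ay":0,"az":0,"grip":3},
], squeeze=60)

```text
clock: 14.0
tcp_pos: [0.614, -0.0271, 0.1267]
tcp_rot: [-1.719, -0.001, 0.09]
force: [0.2, -0.8, 0.3]
grip_width: 0.0301
gripper_force: 0.0
```

Run:
```python
from fit import *
p,R,s=state();print(p,s["tcp_rot"],s["force"],R[:,2],"shift",go([.6093,.0275,.116]))
```

```text
[ 0.614  -0.0271  0.1267] [-1.7188 -0.0006  0.0898] [ 0.153  -0.8387  0.2563] [-0.0886  0.9851 -0.1475] shift [0.0243 0.2527 5.5796]
```

Request:
apply_moves([
  {"tx":0,"ty":0.25,"tz":1.3,"ax":0,"ay":0,"az":0,"grip":3},
  {"tx":0,"ty":0,"tz":1.4,"ax":0,"ay":0,"az":0,"grip":3},
  {"tx":0,"ty":0,"tz":1.4,"ax":0,"ay":0,"az":0,"grip":3},
  {"tx":0,"ty":0,"tz":1,"ax":0,"ay":0,"az":0,"grip":3},
  {"tx":0,"ty":0,"tz":0.5,"ax":0,"ay":0,"az":0,"grip":3},
  {"tx":0,"ty":0,"tz":0,"ax":0,"ay":0,"az":0,"grip":1.8},
  {"tx":0,"ty":0,"tz":0,"ax":0,"ay":0,"az":0,"grip":1.8},
  {"tx":0,"ty":0,"tz":0,"ax":0,"ay":0,"az":0,"grip":1.8},
], squeeze=60)

```text
clock: 14.8
tcp_pos: [0.6096, 0.0248, 0.1144]
tcp_rot: [-1.718, -0.0, 0.087]
force: [-0.3, -0.9, 0.0]
grip_width: 0.018
gripper_force: 0.0
```

Run:
```python
from fit import *
p,R,s=state();print(p,s["tcp_rot"],s["force"],s["grip_width"])
T=cams.grab_frame("top");S=cams.grab_frame("scene");save(T,"t6.png");save(S,"s6.png")
for n,f,r in(("S",S,(340,150,410,255)),("T",T,(245,140,300,235))):
    g=f["color"].astype(int);C=cloud(f)
    m=(g.max(2)<75)&(C[...,2]<.130)&(C[...,2]>.109)&roi(g.shape,*r)
    print(n,m.sum(),rect(f,cv2.morphologyEx(m.astype(np.uint8),cv2.MORPH_OPEN,np.ones((3,3),np.uint8)),.119))
```

```text
[0.6096 0.0248 0.1144] [-1.7178 -0.0003  0.0868] [-0.2628 -0.9454  0.0337] 0.017969715873946322
S 1335 (549.19287109375, 74.22241973876953, 125.72523498535156, 83.5536880493164, -83.02114725112915)
T 2306 (602.9904174804688, 80.48079681396484, 194.53244018554688, 128.06338500976562, 4.928038120269775)
```

Request:
apply_moves([
  {"tx":0,"ty":0,"tz":0.3,"ax":0,"ay":0,"az":0,"grip":1.8},
  {"tx":0,"ty":-0.4,"tz":0,"ax":0,"ay":0,"az":0,"grip":1.8},
  {"tx":0,"ty":-0.4,"tz":0,"ax":0,"ay":0,"az":0,"grip":1.8},
  {"tx":0,"ty":-0.5,"tz":0,"ax":0,"ay":0,"az":0,"grip":1.8},
  {"tx":0,"ty":-0.5,"tz":0,"ax":0,"ay":0,"az":0,"grip":1.8},
  {"tx":0,"ty":-0.4,"tz":0,"ax":0,"ay":0,"az":0,"grip":1.8},
  {"tx":0,"ty":0,"tz":0,"ax":0,"ay":0,"az":0,"grip":0},
  {"tx":0,"ty":0,"tz":0,"ax":0,"ay":0,"az":0,"grip":0},
  {"tx":0,"ty":0,"tz":0,"ax":0,"ay":0,"az":0,"grip":0},
  {"tx":0,"ty":0,"tz":0,"ax":0,"ay":0,"az":0,"grip":0},
  {"tx":0,"ty":0,"tz":0,"ax":0,"ay":0,"az":0,"grip":0},
], squeeze=90)

```text
clock: 16.0
tcp_pos: [0.6089, 0.0315, 0.1355]
tcp_rot: [-1.718, 0.0, 0.087]
force: [0.1, 0.3, -2.7]
grip_width: 0.0059
gripper_force: 90.4
```

Run:
```python
from fit import *
p,R,s=state();print(p,s["tcp_rot"],s["force"],s["wrist_torque"],s["grip_width"],s["gripper_force"])
S=cams.grab_frame("scene");T=cams.grab_frame("top");save(T,"t7.png");save(S,"s7.png")
for n,f,r in(("S",S,(345,150,410,255)),("T",T,(245,140,300,235))):
    g=f["color"].astype(int);C=cloud(f)
    m=(g.max(2)<75)&(C[...,2]<.16)&(C[...,2]>.109)&roi(g.shape,*r)
    P=C[m];A=np.c_[P[:,:2],np.ones(len(P))];c=np.linalg.lstsq(A,P[:,2],rcond=None)[0];print(n,len(P),"slope deg",np.rad2deg(np.arctan(c[:2])),"res",np.std(P[:,2]-A@c))
    print(rect(f,m,.128))
```

```text
[0.6089 0.0315 0.1355] [-1.7175  0.0002  0.0872] [ 0.1306  0.3141 -2.7125] [-0.9327 -0.044  -0.0307] 0.005881961382666731 90.4050138965249
S 3119 slope deg [  0.8589 -10.2805] res 0.0032009935389403924
(604.0679931640625, 76.14112854003906, 205.92201232910156, 140.13294982910156, 4.814055919647217)
T 2334 slope deg [ 0.7882 -9.8718] res 0.0039299494753374156
(603.1961669921875, 83.9123306274414, 196.6664581298828, 125.3182144165039, 5.299577236175537)
```

Gripped: the full weight is on the wrist and the board is tilted about 9°. I'll lift it slightly and draw it straight out from between the bystanders.

Request:
apply_moves([
  {"tx":0,"ty":-0.5,"tz":0,"ax":0,"ay":0,"az":0,"grip":0},
  {"tx":0,"ty":-0.7,"tz":0,"ax":0,"ay":0,"az":0,"grip":0},
  {"tx":0,"ty":0,"tz":-1,"ax":0,"ay":0,"az":0,"grip":0},
  {"tx":0,"ty":0,"tz":-2,"ax":0,"ay":0,"az":0,"grip":0},
  {"tx":0,"ty":-0.2,"tz":-2,"ax":0,"ay":0,"az":0,"grip":0},
  {"tx":0,"ty":-0.5,"tz":-2,"ax":0,"ay":0,"az":0,"grip":0},
  {"tx":0,"ty":-1,"tz":-2,"ax":0,"ay":0,"az":0,"grip":0},
  {"tx":0,"ty":-1.5,"tz":-2,"ax":0,"ay":0,"az":0,"grip":0},
  {"tx":0,"ty":-2,"tz":-1,"ax":0,"ay":0,"az":0,"grip":0},
  {"tx":0,"ty":-2,"tz":0,"ax":0,"ay":0,"az":0,"grip":0},
  {"tx":0,"ty":-2,"tz":0,"ax":0,"ay":0,"az":0,"grip":0},
  {"tx":0,"ty":-2,"tz":0,"ax":0,"ay":0,"az":0,"grip":0},
  {"tx":0,"ty":-2,"tz":0,"ax":0,"ay":0,"az":0,"grip":0},
  {"tx":0,"ty":-2,"tz":0,"ax":0,"ay":0,"az":0,"grip":0},
  {"tx":0,"ty":-2,"tz":0,"ax":0,"ay":0,"az":0,"grip":0},
  {"tx":0,"ty":-1,"tz":0,"ax":0,"ay":0,"az":0,"grip":0},
  {"tx":0,"ty":0,"tz":0,"ax":0,"ay":0,"az":0,"grip":0},
], squeeze=90)

```text
clock: 17.8
tcp_pos: [0.6169, -0.0583, 0.3468]
tcp_rot: [-1.719, -0.002, 0.088]
force: [0.3, -0.8, -2.8]
grip_width: 0.0059
gripper_force: 90.5
```

Request:
apply_moves([
  {"tx":0,"ty":0,"tz":0,"ax":-0.06,"ay":0,"az":0,"grip":0},
  {"tx":0,"ty":0,"tz":0,"ax":-0.1,"ay":0,"az":0,"grip":0},
  {"tx":0,"ty":0,"tz":0,"ax":-0.12,"ay":0,"az":0,"grip":0},
  {"tx":0,"ty":0,"tz":0,"ax":-0.12,"ay":0,"az":0,"grip":0},
  {"tx":0,"ty":0,"tz":0,"ax":-0.12,"ay":0,"az":0,"grip":0},
  {"tx":0,"ty":0,"tz":0,"ax":-0.12,"ay":0,"az":0,"grip":0},
  {"tx":0,"ty":0,"tz":0,"ax":-0.12,"ay":0,"az":0,"grip":0},
  {"tx":0,"ty":0,"tz":0,"ax":-0.12,"ay":0,"az":0,"grip":0},
  {"tx":0,"ty":0,"tz":0,"ax":-0.12,"ay":0,"az":0,"grip":0},
  {"tx":0,"ty":0,"tz":0,"ax":-0.12,"ay":0,"az":0,"grip":0},
  {"tx":0,"ty":0,"tz":0,"ax":-0.12,"ay":0,"az":0,"grip":0},
  {"tx":0,"ty":0,"tz":0,"ax":-0.12,"ay":0,"az":0,"grip":0},
  {"tx":0,"ty":0,"tz":0,"ax":-0.1,"ay":0,"az":0,"grip":0},
  {"tx":0,"ty":0,"tz":0,"ax":0,"ay":0,"az":0,"grip":0},
], squeeze=90)

```text
clock: 19.2
tcp_pos: [0.6163, -0.0563, 0.3447]
tcp_rot: [3.104, 0.001, 0.091]
force: [-0.2, 0.8, -1.5]
grip_width: 0.0063
gripper_force: 90.3
```

Request:
apply_moves([
  {"tx":0,"ty":0,"tz":0,"ax":-0.08,"ay":0,"az":0,"grip":0},
  {"tx":0,"ty":0,"tz":0,"ax":-0.12,"ay":0,"az":0,"grip":0},
  {"tx":0,"ty":0,"tz":0,"ax":-0.12,"ay":0,"az":0,"grip":0},
  {"tx":0,"ty":0,"tz":0,"ax":-0.12,"ay":0,"az":0,"grip":0},
  {"tx":0,"ty":0,"tz":0,"ax":-0.12,"ay":0,"az":0,"grip":0},
  {"tx":0,"ty":0,"tz":0,"ax":-0.12,"ay":0,"az":0,"grip":0},
  {"tx":0,"ty":0,"tz":0,"ax":-0.12,"ay":0,"az":0,"grip":0},
  {"tx":0,"ty":0,"tz":0,"ax":-0.12,"ay":0,"az":0,"grip":0},
  {"tx":0,"ty":0,"tz":0,"ax":-0.09,"ay":0,"az":0,"grip":0},
  {"tx":0,"ty":0,"tz":0,"ax":0,"ay":0,"az":0,"grip":0},
], squeeze=90)

```text
clock: 20.2
tcp_pos: [0.6154, -0.0584, 0.3414]
tcp_rot: [2.094, 0.009, 0.087]
force: [-0.4, -0.1, -3.2]
grip_width: 0.0063
gripper_force: 90.4
```

Run:
```python
from fit import *
p,R,s=state();print(p,s["tcp_rot"],s["joints"],s["grip_width"],s["force"])
S=cams.grab_frame("scene");T=cams.grab_frame("top");save(T,"t8.png");save(S,"s8.png")
# tray rim precise, unobstructed now? top view
for n,f,r in(("T",T,(355,160,415,235)),("S",S,(210,130,300,215))):
    C=cloud(f);P=C[roi(C.shape,*r)];P=P[(P[:,2]>.06)&(P[:,2]<.09)]
    (c,sz,a)=cv2.minAreaRect((P[:,:2]*1000).astype(np.float32));print(n,len(P),c,sz,a)
# board plane in tool frame
for n,f in(("T",T),("S",S)):
    C=cloud(f).reshape(-1,3);g=f["color"].reshape(-1,3).astype(int)
    L=(C-p)@R;m=(L[:,2]>-.005)&(L[:,2]<.14)&(abs(L[:,0])<.12)&(abs(L[:,1])<.04)&(g.max(1)<90)
    L=L[m];print(n,len(L))
    if len(L)>200:
        Q=L[L[:,2]>.02];A=np.c_[Q[:,0],Q[:,2],np.ones(len(Q))];c=np.linalg.lstsq(A,Q[:,1],rcond=None)[0];print("plane y=ax+bz+c",c,np.std(Q[:,1]-A@c),"in tool xz:",cv2.minAreaRect((L[:,[0,2]]*1000).astype(np.float32)),np.percentile(L[:,[0,2]],[1,99],axis=0))
cv2.imwrite("pics/t8c.png",cv2.resize(T["color"][110:280,240:460,::-1],None,fx=3.5,fy=3.5))
```

```text
[ 0.6154 -0.0584  0.3414] [2.0941 0.0088 0.0866] [ 0.3721  0.5519  1.6796 -0.9881  1.4599  2.2664] 0.006277465074602015 [-0.3673 -0.0836 -3.2231]
T 293 (566.192626953125, -275.8782958984375) (102.44910430908203, 165.8111114501953) 88.0962142944336
S 371 (566.8721923828125, -276.28521728515625) (101.10023498535156, 169.93775939941406) 88.60452270507812
T 2563
plane y=ax+bz+c [0.0031 0.0088 0.0054] 0.001946678484711537 in tool xz: ((0.2276458740234375, 56.563228607177734), (193.45777893066406, 122.95818328857422), 0.03781026229262352) [[-0.0943 -0.0036]
 [ 0.0944  0.1146]]
S 2731
plane y=ax+bz+c [0.0019 0.0109 0.0045] 0.0015851498957453025 in tool xz: ((0.514556884765625, 57.965721130371094), (194.5562286376953, 125.5177001953125), 0.07397045195102692) [[-0.093  -0.0036]
 [ 0.0961  0.1156]]
```

View pics/t8c.png

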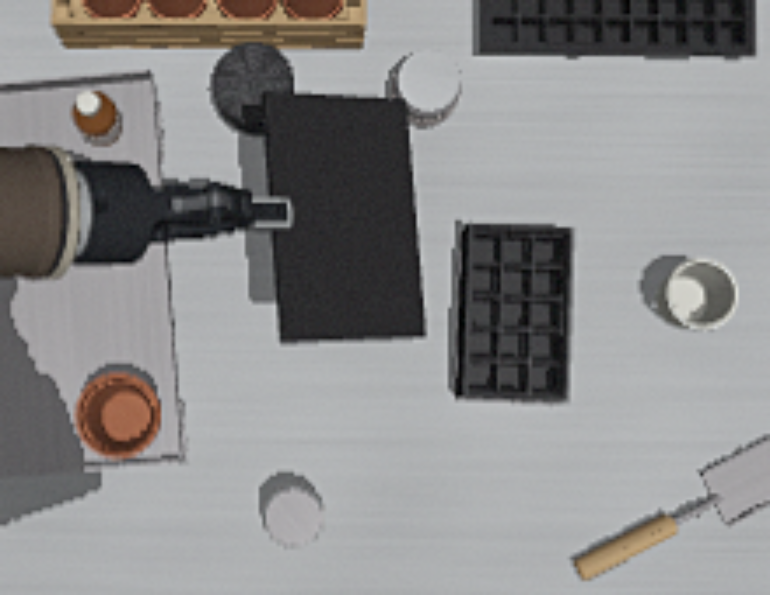

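Flipped: the plain face is up, the board is square in the tool frame, and its far edge is 116 mm ahead of the TCP. Next I'll work out the turn and shift to hover over the tray.

```bash
cat > plc.py <<'E'
from fit import *
TC=np.array([.5665,-.2760,0]);TY=-.031
def target(tilt_deg,lift=0,bias=.0015,zf=.116,yo=(.005,.01)):
    """TCP pose so the board's underside touches the far rim edge, lifted by lift"""
    R=pose(np.deg2rad(tilt_deg),TY)
    zc=zf-(.015-bias);yu=yo[0]+yo[1]*zc-.009
    con=TC+Rz(TY)@[0,-.05,.07+lift]
    return con-R@[.0004,yu,zc],R
def delta(P,Rt):
    p,R,s=state();return Rn.from_matrix(R.T@Rt).as_rotvec(),Rt.T@(P-p)*100
E
python3 - <<'E'
from plc import *
for l in(.16,.03,0):
    P,R=target(-65,l);print(l,P,"rot",*delta(P,R))
print(ik(*target(-65,0),state()[2]["joints"]))
E
```

```text
0.16 [ 0.5674 -0.2344  0.276 ] rot [-0.0912 -0.1019  0.0574] [-4.3542  1.3338 18.8932]
0.03 [ 0.5674 -0.2344  0.146 ] rot [-0.0912 -0.1019  0.0574] [ -4.3542 -10.4482  24.3872]
0 [ 0.5674 -0.2344  0.116 ] rot [-0.0912 -0.1019  0.0574] [ -4.3542 -13.1671  25.6551]
(array([ 0.1236,  0.8744,  1.903 , -1.2668,  1.2184,  2.7572]), np.float64(6.854226465181285e-15))
```

Request:
apply_moves([
  {"tx":0,"ty":0,"tz":0,"ax":-0.0456,"ay":-0.051,"az":0.0287,"grip":0},
  {"tx":0,"ty":0,"tz":0,"ax":-0.0456,"ay":-0.051,"az":0.0287,"grip":0},
  {"tx":-0.3,"ty":0.1,"tz":1.2,"ax":0,"ay":0,"az":0,"grip":0},
  {"tx":-0.6,"ty":0.2,"tz":2.4,"ax":0,"ay":0,"az":0,"grip":0},
  {"tx":-0.6,"ty":0.2,"tz":2.5,"ax":0,"ay":0,"az":0,"grip":0},
  {"tx":-0.6,"ty":0.2,"tz":2.5,"ax":0,"ay":0,"az":0,"grip":0},
  {"tx":-0.6,"ty":0.2,"tz":2.5,"ax":0,"ay":0,"az":0,"grip":0},
  {"tx":-0.6,"ty":0.2,"tz":2.5,"ax":0,"ay":0,"az":0,"grip":0},
  {"tx":-0.6,"ty":0.2,"tz":2.5,"ax":0,"ay":0,"az":0,"grip":0},
  {"tx":-0.45,"ty":0,"tz":1.6,"ax":0,"ay":0,"az":0,"grip":0},
  {"tx":0,"ty":0,"tz":1.2,"ax":0,"ay":0,"az":0,"grip":0},
  {"tx":0,"ty":-1.8,"tz":0.85,"ax":0,"ay":0,"az":0,"grip":0},
  {"tx":0,"ty":-2.2,"tz":1,"ax":0,"ay":0,"az":0,"grip":0},
  {"tx":0,"ty":-2.2,"tz":1,"ax":0,"ay":0,"az":0,"grip":0},
  {"tx":0,"ty":-2.2,"tz":1,"ax":0,"ay":0,"az":0,"grip":0},
  {"tx":0,"ty":-2.2,"tz":1,"ax":0,"ay":0,"az":0,"grip":0},
  {"tx":0,"ty":-1.2,"tz":0.6,"ax":0,"ay":0,"az":0,"grip":0},
  {"tx":0,"ty":0,"tz":0,"ax":0,"ay":0,"az":0,"grip":0},
], squeeze=90)

```text
clock: 22.1
tcp_pos: [0.5686, -0.2341, 0.146]
tcp_rot: [2.005, -0.002, -0.03]
force: [0.5, -1.4, -1.7]
grip_width: 0.0061
gripper_force: 90.4
```

Run:
```python
from plc import *
p,R,s=state();print(p,s["tcp_rot"],s["joints"],s["grip_width"],s["force"])
S=cams.grab_frame("scene");T=cams.grab_frame("top");save(T,"t9.png");save(S,"s9.png")
for n,f in(("T",T),("S",S)):
    C=cloud(f).reshape(-1,3);g=f["color"].reshape(-1,3).astype(int)
    L=(C-p)@R;m=(L[:,2]>-.005)&(L[:,2]<.14)&(abs(L[:,0])<.12)&(L[:,1]>-.004)&(L[:,1]<.02)&(g.max(1)<90)
    L=L[m];Q=L[L[:,2]>.02];A=np.c_[Q[:,0],Q[:,2],np.ones(len(Q))];c=np.linalg.lstsq(A,Q[:,1],rcond=None)[0]
    print(n,len(L),c,cv2.minAreaRect((L[:,[0,2]]*1000).astype(np.float32)),np.percentile(L[:,[0,2]],[1,99],axis=0))
for l in(.03,.003,0,): print(l,*delta(*target(-65,l)))
```

```text
[ 0.5686 -0.2341  0.146 ] [ 2.005  -0.0018 -0.0297] [ 0.1246  0.8241  1.905  -1.2522  1.2347  2.7106] 0.00606028068564713 [ 0.4955 -1.412  -1.6658]
T 1894 [0.0037 0.014  0.0054] ((0.1656494140625, 55.4420280456543), (192.51815795898438, 120.52766418457031), 0.12677572667598724) [[-0.094  -0.0035]
 [ 0.0941  0.1127]]
S 1830 [ 0.0058 -0.0062  0.0049] ((-0.11090850830078125, 57.11863708496094), (196.28518676757812, 124.17352294921875), 0.000302585685858503) [[-0.0934 -0.004 ]
 [ 0.0965  0.1138]]
0.03 [ 0.0027 -0.003  -0.0032] [-0.1765 -0.168   0.1164]
0.003 [ 0.0027 -0.003  -0.0032] [-0.1765 -2.615   1.2575]
0 [ 0.0027 -0.003  -0.0032] [-0.1765 -2.8869  1.3842]
```

Request:
apply_moves([
  {"tx":-0.17,"ty":-0.6,"tz":0.3,"ax":0.0027,"ay":-0.003,"az":-0.0032,"grip":0},
  {"tx":0,"ty":-0.6,"tz":0.3,"ax":0,"ay":0,"az":0,"grip":0},
  {"tx":0,"ty":-0.6,"tz":0.3,"ax":0,"ay":0,"az":0,"grip":0},
  {"tx":0,"ty":-0.6,"tz":0.3,"ax":0,"ay":0,"az":0,"grip":0},
  {"tx":0,"ty":-0.2,"tz":0.1,"ax":0,"ay":0,"az":0,"grip":0},
  {"tx":0,"ty":0,"tz":0,"ax":0,"ay":0,"az":0,"grip":0},
], squeeze=90)

```text
clock: 22.8
tcp_pos: [0.567, -0.2348, 0.1179]
tcp_rot: [2.007, 0.001, -0.031]
force: [0.3, -0.4, -1.8]
grip_width: 0.0057
gripper_force: 90.4
```

Run:
```python
from plc import *
p,R,s=state();print(p,s["tcp_rot"],s["force"],s["wrist_torque"])
print(*delta(*target(-65,0)))
S=cams.grab_frame("scene");save(S,"s10.png")
cv2.imwrite("pics/s10c.png",cv2.resize(S["color"][110:250,180:340,::-1],None,fx=4,fy=4))
```

```text
[ 0.567  -0.2348  0.1179] [ 2.0071  0.0011 -0.031 ] [ 0.2983 -0.3519 -1.8293] [ 0.8221 -0.0879  0.0456]
[0.0001 0.0004 0.001 ] [ 0.0407 -0.1858  0.0391]
```

View pics/s10c.png

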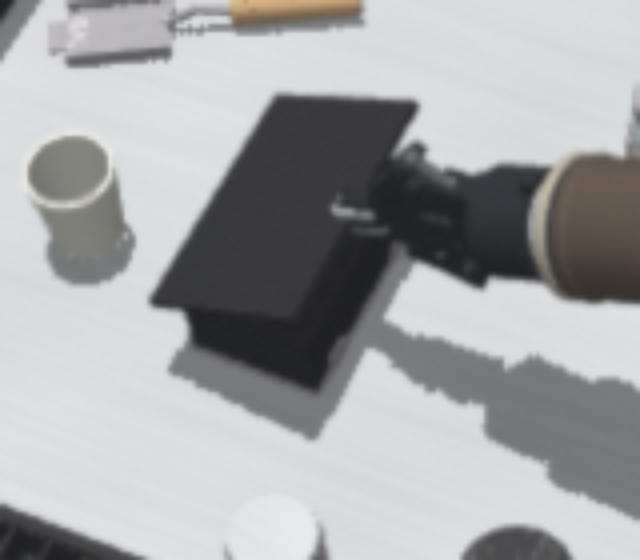

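The board is aligned over the tray, with its far edge at the rim. I'll lower it to contact.

Request:
apply_moves([
  {"tx":0,"ty":-0.09,"tz":0.04,"ax":0,"ay":0,"az":0,"grip":0},
  {"tx":0,"ty":-0.09,"tz":0.04,"ax":0,"ay":0,"az":0,"grip":0},
  {"tx":0,"ty":0,"tz":0,"ax":0,"ay":0,"az":0,"grip":0},
], squeeze=90)

```text
clock: 23.15
tcp_pos: [0.5671, -0.2347, 0.1164]
tcp_rot: [2.007, 0.0, -0.031]
force: [-0.9, 0.1, -1.2]
grip_width: 0.0063
gripper_force: 90.4
```

Request:
apply_moves([
  {"tx":0,"ty":-0.09,"tz":0.04,"ax":0,"ay":0,"az":0,"grip":0},
  {"tx":0,"ty":-0.09,"tz":0.04,"ax":0,"ay":0,"az":0,"grip":0},
  {"tx":0,"ty":0,"tz":0,"ax":0,"ay":0,"az":0,"grip":0},
], squeeze=90)

```text
clock: 23.45
tcp_pos: [0.5672, -0.2347, 0.1145]
tcp_rot: [2.007, 0.0, -0.031]
force: [0.4, -0.7, -0.8]
grip_width: 0.0063
gripper_force: 90.4
```

Request:
apply_moves([
  {"tx":0,"ty":-0.09,"tz":0.04,"ax":0,"ay":0,"az":0,"grip":0},
  {"tx":0,"ty":-0.09,"tz":0.04,"ax":0,"ay":0,"az":0,"grip":0},
  {"tx":0,"ty":0,"tz":0,"ax":0,"ay":0,"az":0,"grip":0},
], squeeze=90)

```text
clock: 23.75
tcp_pos: [0.5672, -0.2347, 0.1126]
tcp_rot: [2.007, 0.0, -0.031]
force: [0.5, -0.1, 1.5]
grip_width: 0.0061
gripper_force: 90.7
```

Run:
```python
from plc import *
p,R,s=state();print(p,s["force"],s["wrist_torque"])
S=cams.grab_frame("scene");T=cams.grab_frame("top")
for n,f in(("T",T),("S",S)):
    C=cloud(f).reshape(-1,3);g=f["color"].reshape(-1,3).astype(int)
    L=(C-p)@R;m=(L[:,2]>-.005)&(L[:,2]<.14)&(abs(L[:,0])<.12)&(L[:,1]>-.004)&(L[:,1]<.02)&(g.max(1)<90)
    L=L[m];Q=L[L[:,2]>.02];A=np.c_[Q[:,0],Q[:,2],np.ones(len(Q))];c=np.linalg.lstsq(A,Q[:,1],rcond=None)[0]
    print(n,len(L),c,np.percentile(L[:,[0,2]],[1,99],axis=0))
```

```text
[ 0.5672 -0.2347  0.1126] [ 0.5252 -0.0797  1.4778] [-0.0537  0.0237 -0.0128]
T 1855 [0.0035 0.0424 0.0046] [[-0.0942 -0.0034]
 [ 0.0941  0.1128]]
S 1827 [0.0042 0.0243 0.0054] [[-0.0932 -0.0035]
 [ 0.096   0.1126]]
```

Contact: the far edge rests on the rim. I'll loosen the grip so the near edge sits on the lower finger, then swing it down along its arc.

Request:
apply_moves([
  {"tx":0,"ty":0,"tz":0,"ax":0,"ay":0,"az":0,"grip":0.9},
  {"tx":0,"ty":0,"tz":0,"ax":0,"ay":0,"az":0,"grip":1.1},
  {"tx":0,"ty":0,"tz":0,"ax":0,"ay":0,"az":0,"grip":1.3},
  {"tx":0,"ty":0,"tz":0,"ax":0,"ay":0,"az":0,"grip":1.5},
  {"tx":0,"ty":0,"tz":0,"ax":0,"ay":0,"az":0,"grip":1.5},
], squeeze=30)

```text
clock: 24.35
tcp_pos: [0.5671, -0.2346, 0.1124]
tcp_rot: [2.007, 0.0, -0.031]
force: [-0.2, -0.7, -0.0]
grip_width: 0.0149
gripper_force: 0.4
```

```bash
cat >> plc.py <<'E'
def board():
    S=cams.grab_frame("scene");T=cams.grab_frame("top")
    p,R,s=state();print(p,s["force"],s["wrist_torque"],s["grip_width"])
    E=Rz(TY)
    for n,f in(("T",T),("S",S)):
        C=cloud(f).reshape(-1,3);g=f["color"].reshape(-1,3).astype(int)
        L=(C-TC)@E;m=(L[:,2]>.045)&(L[:,2]<.16)&(abs(L[:,0])<.105)&(L[:,1]>-.085)&(L[:,1]<.05)&(g.max(1)<90)
        L=L[m];Q=L[(abs(L[:,0])>.03)];A=np.c_[Q[:,:2],np.ones(len(Q))]
        for _ in range(3):
            c=np.linalg.lstsq(A,Q[:,2],rcond=None)[0];k=abs(Q[:,2]-A@c)<.006;Q=Q[k];A=A[k]
        print(n,len(Q),"slopes deg",np.rad2deg(np.arctan(c[:2])),"z at centre",c[2],"ext",np.percentile(Q[:,:2],[.5,99.5],axis=0).ravel())
    return S,T
E
python3 -c "
from plc import *
board()"
```

```text
[ 0.5671 -0.2346  0.1124] [-1.4941 -0.2152 -1.1098] [ 0.543  -0.047  -0.0286] 0.015020174329626594
T 1313 slopes deg [ 0.0571 20.9482] z at centre 0.09863135264106547 ext [-0.0959 -0.0646  0.0943  0.0495]
S 614 slopes deg [-0.7616 19.4326] z at centre 0.09697221651892213 ext [-0.0965 -0.0647  0.0948  0.0484]
```

Request:
apply_moves([
  {"tx":0,"ty":0,"tz":0,"ax":0,"ay":0,"az":0,"grip":1.8},
  {"tx":0,"ty":0,"tz":0,"ax":0,"ay":0,"az":0,"grip":2.1},
  {"tx":0,"ty":0,"tz":0,"ax":0,"ay":0,"az":0,"grip":2.5},
  {"tx":0,"ty":-0.41,"tz":0.03,"ax":0,"ay":0,"az":0,"grip":2.5},
  {"tx":0,"ty":-0.41,"tz":0.03,"ax":0,"ay":0,"az":0,"grip":2.5},
  {"tx":0,"ty":-0.41,"tz":0.03,"ax":0,"ay":0,"az":0,"grip":2.5},
  {"tx":0,"ty":-0.41,"tz":0.03,"ax":0,"ay":0,"az":0,"grip":2.5},
  {"tx":0,"ty":-0.41,"tz":0.03,"ax":0,"ay":0,"az":0,"grip":2.5},
  {"tx":0,"ty":0,"tz":0,"ax":0,"ay":0,"az":0,"grip":2.5},
], squeeze=30)

```text
clock: 25.35
tcp_pos: [0.5672, -0.2271, 0.0926]
tcp_rot: [2.007, 0.001, -0.031]
force: [-1.7, 0.4, -1.0]
grip_width: 0.0248
gripper_force: 0.5
```

```bash
python3 -c "
from plc import *
board()"
```

```text
[ 0.5673 -0.2273  0.0931] [ 0.0719  0.018  -0.2168] [ 0.6303 -0.0119 -0.041 ] 0.024902054180074733
T 1318 slopes deg [0.014  7.4683] z at centre 0.08566709107196709 ext [-0.0958 -0.0641  0.095   0.0493]
S 1438 slopes deg [0.0893 7.5224] z at centre 0.08514282758676375 ext [-0.0949 -0.0641  0.0965  0.0496]
```

Request:
apply_moves([
  {"tx":0,"ty":-0.38,"tz":0.09,"ax":0,"ay":0,"az":0,"grip":2.5},
  {"tx":0,"ty":-0.38,"tz":0.1,"ax":0,"ay":0,"az":0,"grip":2.5},
  {"tx":0,"ty":-0.36,"tz":0.1,"ax":0,"ay":0,"az":0,"grip":2.5},
  {"tx":0,"ty":-0.36,"tz":0.1,"ax":0,"ay":0,"az":0,"grip":2.5},
  {"tx":0,"ty":-0.2,"tz":0.05,"ax":0,"ay":0,"az":0,"grip":2.5},
  {"tx":0,"ty":0,"tz":0,"ax":0,"ay":0,"az":0,"grip":2.5},
], squeeze=30)

```text
clock: 26.05
tcp_pos: [0.5673, -0.2242, 0.0758]
tcp_rot: [2.007, 0.001, -0.031]
force: [-0.4, 0.0, 0.5]
grip_width: 0.025
gripper_force: 0.0
```

```bash
python3 -c "
from plc import *
board()"
```

```text
[ 0.5674 -0.2242  0.0762] [ 0.0035 -0.4376 -0.243 ] [ 0.4118 -0.005   0.0073] 0.024725860446970217
T 1330 slopes deg [0.0876 0.0289] z at centre 0.07904982606429067 ext [-0.0959 -0.0638  0.0944  0.0491]
S 1552 slopes deg [0.2471 0.5396] z at centre 0.07858757334238439 ext [-0.095  -0.0638  0.0961  0.0492]
```

The cover lies flat at 79 mm. I'll clear the lower finger and withdraw.

Request:
apply_moves([
  {"tx":0,"ty":-0.2,"tz":0.08,"ax":0,"ay":0,"az":0,"grip":2.7},
  {"tx":0,"ty":0,"tz":-0.5,"ax":0,"ay":0,"az":0,"grip":2.7},
  {"tx":0,"ty":0,"tz":-1,"ax":0,"ay":0,"az":0,"grip":2.7},
  {"tx":0,"ty":0,"tz":-2,"ax":0,"ay":0,"az":0,"grip":2.7},
  {"tx":0,"ty":0,"tz":-2,"ax":0,"ay":0,"az":0,"grip":2.7},
  {"tx":0,"ty":2,"tz":-1,"ax":0,"ay":0,"az":0,"grip":2.7},
  {"tx":0,"ty":3,"tz":0,"ax":0,"ay":0,"az":0,"grip":2.7},
  {"tx":0,"ty":3,"tz":0,"ax":0,"ay":0,"az":0,"grip":2.7},
  {"tx":0,"ty":3,"tz":0,"ax":0,"ay":0,"az":0,"grip":2.7},
  {"tx":0,"ty":3,"tz":0,"ax":0,"ay":0,"az":0,"grip":2.7},
  {"tx":0,"ty":0,"tz":0,"ax":0,"ay":0,"az":0,"grip":2.7},
], squeeze=30)

```text
clock: 27.25
tcp_pos: [0.568, -0.2249, 0.2321]
tcp_rot: [2.007, -0.004, -0.032]
force: [-0.1, 1.5, -0.8]
grip_width: 0.0273
gripper_force: 0.0
```

```bash
python3 -c "
from plc import *
S,T=board()
for n,f,r in(('T',T,(350,150,425,245)),('S',S,(190,110,310,225))):
    C=cloud(f);g=f['color'].astype(int)
    m=(g.max(2)<90)&(C[...,2]>.074)&(C[...,2]<.09)&roi(g.shape,*r);print(n,rect(f,m,.079))
save(T,'t11.png');cv2.imwrite('pics/s11c.png',cv2.resize(S['color'][90:310,150:470,::-1],None,fx=2.5,fy=2.5))
"
```

```text
[ 0.5675 -0.224   0.229 ] [0.3189 0.0441 0.1533] [ 0.3935  0.0225 -0.0058] 0.027281252047307327
T 1329 slopes deg [-0.0185  0.2458] z at centre 0.07906230803817907 ext [-0.0957 -0.0639  0.0949  0.0493]
S 1469 slopes deg [0.3133 0.5468] z at centre 0.07852453249982703 ext [-0.0957 -0.0635  0.0962  0.0495]
T (565.8662109375, -276.94805908203125, 192.50912475585938, 128.82785034179688, -1.8725662231445312)
S (567.5199584960938, -275.914306640625, 194.3768768310547, 127.71487426757812, -1.882537841796875)
```

View pics/s11c.png

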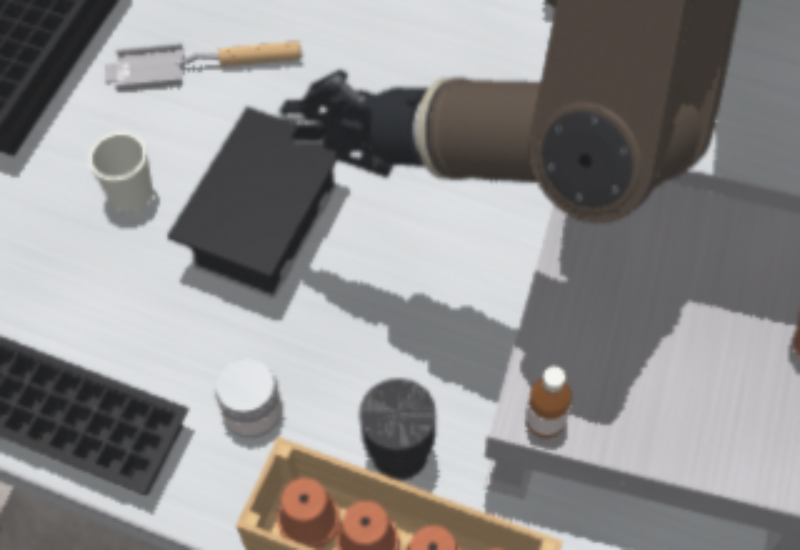

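The cover is flat and square on the tray, and the gripper is clear. I'll check the pots by depth, then hand in.

```bash
python3 -c "
from plc import *
T=cams.grab_frame('top');C=cloud(T);g=T['color'].astype(int)
red=(g[...,0]>g[...,2]+35)
for n,x,y in(('pot',.5506,.352),('clay',.463,.087),('bottle',.732,.115)):
    m=(abs(C[...,0]-x)<.05)&(abs(C[...,1]-y)<.05)&(C[...,2]>.165)&(C[...,2]<.24)&(red|(n=='bottle'));P=C[m];print(n,len(P),(P.min(0)+P.max(0))/2 if len(P) else '',P[:,2].max() if len(P) else '')
print(ctrl.sign_off())"
```

```text
pot 119 [0.5517 0.3504 0.1755] 0.1858487248033848
clay 48 [0.4674 0.0652 0.1785] 0.190828107965544
bottle 135 [0.7304 0.1171 0.194 ] 0.22125951277788147
the job is handed in; nothing more can be done
None
```

The job is handed in: the cover lies flat and square on the tray, at 79 mm as it should and within about 1 mm of the tray's centre. The pot stands upright on the deck, nothing fell, and no bystander looked moved. In the last check the clay pot was partly hidden by the arm.

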